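Slide the loaded tray through the flap of the pass box

TASK

Pick the aluminium tray up by its body with the sleeve lying in it, set it down in the guide in front of the pass box with its nose towards the flap and not yet pushing it, and let go. Then take the tray by the upright post on its tail and push it through the flap until it is fully home against the back of the bay, so that the flap falls shut behind it over the tail. The sleeve must stay in the tray, and the two plug gauges and the small carton stay where they are.

Things in the scene. Friction and masses are not known exactly. Their poses are not given: they have to be found in the camera images.
- tray: Loose open aluminium tray, 0.25 kg. Origin: underside, centre of its body, 100 (x) by 62 mm (y); +x its nose, z up. Side walls 42 mm high, 4 mm thick; front and rear walls 22 mm high; floor 4 mm thick. A flat tail 20 mm wide, 6 mm thick runs back from the body to x = -162 mm; on it at x = -155 mm stands a round post, 16 mm in diameter, its top 82 mm above the underside.
- tray_grip (a point): Point on the tray's balance line with its load: 15 mm behind the body's centre, on the midline, 37 mm above the underside. Gripping across the side walls here lifts the tray level. The sleeve's top is 51 mm above the tray's underside.
- tray_handle (a point): Grip point on the axis of the tail post, 65 mm above the tray's underside and 155 mm behind the body's centre.
- tray_load (a point): Where the origin of the sleeve lies when it rests midway in the tray: x = -42.5 mm, on the midline, 27.5 mm above the tray's underside.
- sleeve: Loose small beige sleeve, 47 mm in diameter and 85 mm long, 0.12 kg, lying along the tray, with about 3 mm of play at each side and at each end. Origin: centre of its rear end face (on its axis); its own z runs along the sleeve, towards the tray's nose.
- pass_box: Fixed grey sheet-metal box with a guide in front. Origin on the trolley top (z = 0) under the middle of the front opening; +x points into the box (push direction), z up. One flat steel floor, 3 mm thick, 94 mm wide, runs from x = -150 to +172 mm through guide and bay. Roof top 98 mm above the trolley top.
- guide (a point): Middle of the guide floor, 68 mm in front of the box's origin and 3 mm above the trolley top. On either side a low rail, top 14 mm above the trolley top; inside the rails are 84 mm apart at the outer end (x = -148 mm of the box), narrowing evenly to 68 mm at x = -27 mm, then straight. A tray with its origin here stands 18 mm clear of the opening.
- flap (a joint): Flap angle, rad: 0 hangs shut, grows as it swings into the box, up to 1.45. Steel leaf of 0.1 kg, 64 mm wide, hinged along its top edge at x = 5 mm of the box, 84 mm above the trolley top; falls shut by its weight. Lower edge 18 mm above the trolley top: room for the tail. Tray and sleeve lift it to about 1.1 rad; it falls when the sleeve's rear end is some 60 mm inside.
- flap_edge (a point): Middle of the flap's lower edge.
- bay_mouth (a point): Middle of the bay's floor at the flap: x = 5 mm in the box's frame, 3 mm above the trolley top. The bay behind is roofed and 68 mm wide between its walls; the back stop's face is at x = 164 mm, so a tray fully home has its origin at x = 114 mm and its post at x = -41 mm of the box, in front of it.
- gauge: Bystander: stepped steel plug gauge standing upright, 48 mm in diameter, 98 mm high, origin at its foot.
- slim_gauge: Bystander: slimmer stepped steel plug gauge standing upright, 38 mm in diameter, 98 mm high, origin at its foot.
- carton: Bystander: small cardboard carton, 61 x 76 mm, 42 mm high, origin under its centre.

How it is judged:
On the way, in this order (a step that is already met when the one before it is completed fails the run):
1. the loaded tray stands in the guide before the shut flap, nose towards it, and is let go (x of tray in the frame of pass_box between -0.15 and -0.045 m and y of tray in the frame of pass_box between -0.013 and 0.013 m and z of tray in the frame of pass_box below 0.007 m and angle between the x axis of tray and the x axis of pass_box, either way round below 0.2 rad and x of tray_handle in the frame of pass_box below -0.17 m and value of joint flap below 0.12 rad and contact force between the fingers and tray below 0.1 N and distance between sleeve and tray_load below 0.016 m), for 0.2 s.
2. the tray, pushed by its tail post, swings the flap open (value of joint flap above 0.5 rad and contact force between the fingers and tray above 0.3 N and distance between the grasp point and tray_handle below 0.05 m and x of tray in the frame of pass_box between -0.045 and 0.118 m), for 0.1 s.
At the end, for the whole second after the job is handed in: The tray lies flat on the bay floor, fully home (within 8 mm of the back stop), the flap hangs shut behind it (within 0.06 rad), the sleeve still lies in the tray (its origin within 16 mm of its resting place there), and everything is at rest and released (x of tray in the frame of pass_box above 0.106 m and y of tray in the frame of pass_box between -0.008 and 0.008 m and z of tray in the frame of pass_box below 0.007 m and value of joint flap below 0.06 rad and distance between sleeve and tray_load below 0.016 m and linear speed of tray below 0.01 m/s and linear speed of sleeve below 0.02 m/s); the robot touches nothing.
It fails at once if the wider gauge pushed from its place (more than 30 mm) (distance of gauge from where it was at the start of the episode above 0.03 m).
It fails at once if the slim gauge pushed from its place (more than 30 mm) (distance of slim_gauge from where it was at the start of the episode above 0.03 m).
It fails at once if the carton pushed from its place (more than 30 mm) (distance of carton from where it was at the start of the episode above 0.03 m).
It also fails if it takes over 61 s, if anything falls off the work surface, if the arm or the gripper's body presses on something with over 40 N, if the wrist force passes 120 N, or if a joint passes its speed limit or range.

ROBOT

A 6-joint arm with a two-finger parallel gripper is mounted at the origin on a cart in front of the work surface, level with it; the furniture and walls round the work are solid. World frame = base frame: x ahead of the robot, y to its left, z up, the work surface at z = 0. Lengths are in m, angles in rad, forces in N, time in s.
With the tool pointing down it reaches from about 0.35 to 0.975 m from the base axis. Payload 4.9 kg.
Tool frame: the origin (TCP) lies midway between the tips of the shut fingers; the grasp point (between the pads) lies 19 mm behind it; z points along the fingers, y is the direction in which the jaws open and shut (so a half turn about z gives the same grasp; the last joint's range is limited). The gripper opens to 85 mm and grips with 20 to 120 N. Pads are 22 mm wide; open, the fingers measure 114 mm over their backs; the gripper's body (76 mm by 85 mm) begins 54 mm behind the grasp point. The pads swing forward as they close: fully open they stand 13 mm farther back than shut.
Start: joints at [-1.335, 0.053, 1.613, -0, 1.476, -0.119], TCP at [0.217, -0.586, 0.194] pointing down, gripper open.
Joint ranges: [-3.01, 3.01], [-1.01, 2.22], [0.06, 2.58], [-1.02, 4.17], [0.09, 2.62], [-3.14, 3.14]. Speed limits (rad/s): [2.57, 2.57, 3.14, 3.14, 3.14, 3.14].

INTERFACE

Orientations are given as a unit quaternion [w, x, y, z].
In Python, from plant import manip gives the robot as it stands. The module is installed in compiled form; this text tells all that it offers.
- The arm moves only by the tool move_arm, never from a script. Its argument "rows" is a list of rows, each an object of numbers: "tx", "ty", "tz": the shift along the tool's x, y, z in m; "ax", "ay", "az": the turn, a rotation vector about the tool's x, y, z in degrees; "jaw": the closure in counts, from 0 (fully open) to 255 (shut). In form: [{"tx": .., "ty": .., "tz": .., "ax": .., "ay": .., "az": .., "jaw": ..}, ...]. A call has 1 to 12 rows; each row shifts and turns the pose as measured when the row begins, along the tool's axes as they then stand; what a row does not reach is not made up. A row lasts 1/10 s, in which the tool goes at most 50 mm and 8.59 degrees, less where a joint would pass 70% of its speed; a pose out of reach is approached as far as the arm can. A call with a gripper value outside its range is refused whole. The fingers move at their own pace and stop on an object; the grip force is fixed at half the most. Time passes only in rows, so rows that do not move let the fingers close. It gives the time, the measured TCP pose, the force and the opening at its end, in the units of the state.
- manip.state(): the state, without advancing time (a new reading comes with each control period).
- manip.grab_frame(name): name is "scene" or "top" or "wrist"; returns a dict with "color" (400x640x3 uint8, red, green, blue), "intrinsics" (3x3 intrinsics, pixels), "R" (3x3) and "t" (3): a world point X has camera coordinates R X + t. Camera axes: x right, y down, z forward; pixel columns grow to the right and rows downward; lengths in m; the calibration is good to about 2 mm. A picture is of the moment at which its call begins. There is no depth.
- manip.job_done(): hands the job in, once; it reports no verdict.
The state is a dict: "time": time; "joint_pos": joint angles; "joint_vel": joint speeds; "joint_efforts": joint torques, N m; "tool_pos": TCP position; "tool_rot": TCP orientation; "contact_force": force on the tool from outside, world axes, zero at the start; "ft_torque": the same for the moment, N m; "gripper_width": opening from 0.0 (shut) to 1.0 (fully open).
Only numpy, scipy, OpenCV 4.12 (cv2) and the standard library are available. Lean on these libraries where they do the work, as an engineer would, in place of code of your own. Each camera call takes 0.05 s, during which the arm holds its last target.

## Working session

There is one attempt and no reset: what is moved stays moved. The work goes in short steps, Python scripts to look and compute and a tool call to move; the robot and the scene stay as the last step left them, time stands still between calls to the robot, and variables do not carry over. Pictures are saved under pics/ and viewed, and the job is handed in when it is done.

Besides the shell and the picture viewer there is one more tool, called in YAML: its name, and indented under it one key for each argument. move_arm: Moves the arm, as the interface text tells. Its arguments: {"type":"object","properties":{"rows":{"type":"array"}},"required":["rows"]}

```bash
mkdir -p pics; ls
cat > h.py <<'E'
import numpy as np, cv2
from plant import manip
def grab(n,fn):
    f=manip.grab_frame(n); cv2.imwrite(f'pics/{fn}.png',f['color'][:,:,::-1]); np.savez(f'pics/{fn}.npz',K=f['intrinsics'],R=f['R'],t=f['t']); return f
def world(fn,u,v,z):
    d=np.load(f'pics/{fn}.npz');K,R,t=d['K'],d['R'],d['t']
    r=R.T@np.linalg.solve(K,[u,v,1.]);c=-R.T@t
    return c+r*(z-c[2])/r[2]
def proj(fn,X):
    d=np.load(f'pics/{fn}.npz');p=d['K']@(d['R']@np.array(X,float)+d['t']);return p[:2]/p[2]
def crop(fn,x0,y0,x1,y1,s,out):
    im=cv2.imread(f'pics/{fn}.png')[y0:y1,x0:x1]; cv2.imwrite(f'pics/{out}.png',cv2.resize(im,None,fx=s,fy=s,interpolation=cv2.INTER_CUBIC))
E
python3 - <<'E'
from h import *
for n in ['scene','top','wrist']: f=grab(n,n+'0'); print(n,-f['R'].T@f['t'])
print(manip.state())
E
```

```text
pics
scene [-0.24839554  1.02535687  0.95629526]
top [0.42490239 0.00295348 1.25880283]
wrist [ 0.27948048 -0.5630679   0.37290682]
{'time': 0.15, 'joint_pos': array([-1.33500323e+00,  5.32351551e-02,  1.61397485e+00,  2.31121514e-05,
        1.47600759e+00, -1.19001990e-01]), 'joint_vel': array([ 1.46602982e-03, -1.53722371e-03, -3.91420638e-03, -9.30270644e-04,
       -2.17265378e-05, -9.93138899e-06]), 'joint_efforts': array([ 6.98095319e-04, -3.94242096e+01, -3.70721698e+01,  9.10444157e-06,
        4.74886241e-03,  1.81954317e-05]), 'tool_pos': array([ 0.21700154, -0.58553666,  0.19312916]), 'tool_rot': array([-8.11757128e-04,  9.84306147e-01,  1.76467417e-01, -3.59340158e-05]), 'contact_force': array([0.65377466, 0.46067211, 0.31802445]), 'ft_torque': array([-0.01303399,  0.01763265, -0.01012331]), 'gripper_width': 1.0049224274979651}
```

View pics/top0.png

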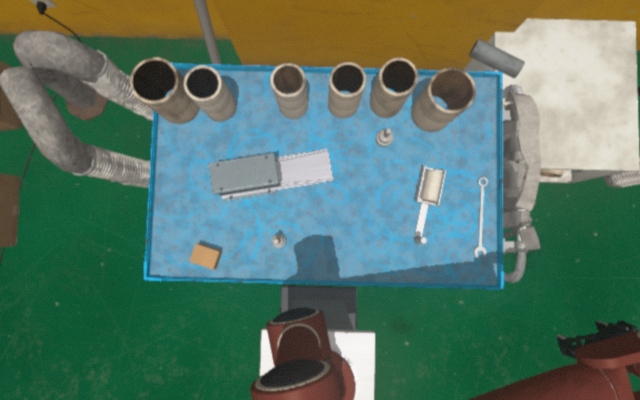

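View pics/scene0.png

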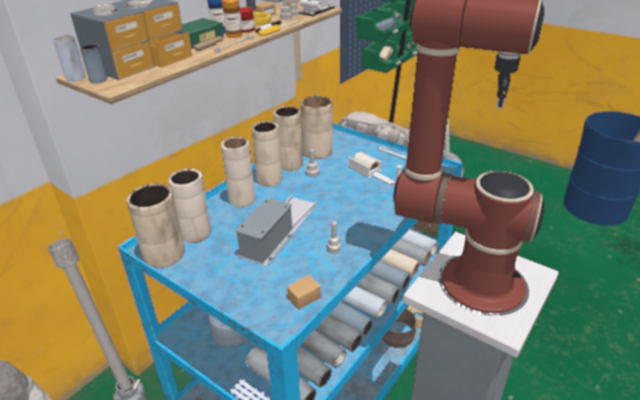

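The top view shows the tray at about (430,185) with its tail post near (419,239). The pass box is at (247,172) with the guide out to (330,165), the gauges are at (385,137) and (279,240), and the carton is at (206,254).

Run:
```python
from h import *
crop('top0',390,150,460,250,6,'c1'); crop('top0',200,135,340,210,5.7,'c2')
```

```text
(no output)
```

View pics/c1.png

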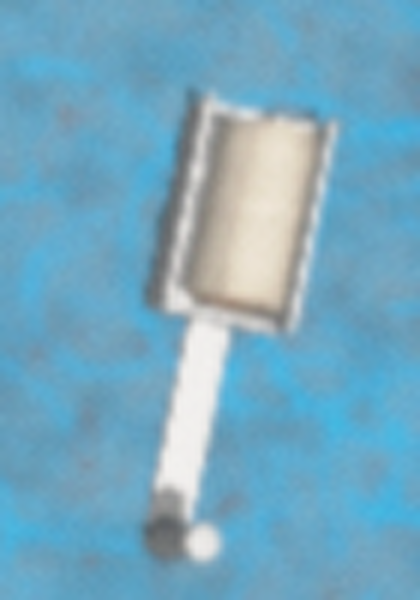

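View pics/c2.png

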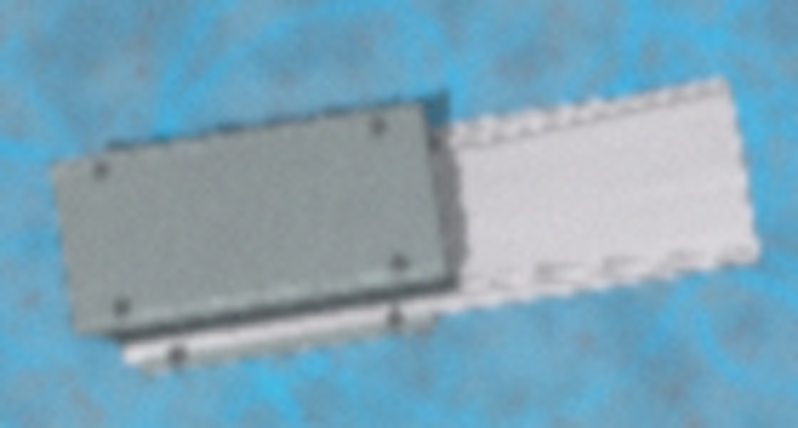

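Run:
```python
from h import *
f=lambda x,y,z:world('top0',390+x/6,150+y/6,z)
g=lambda x,y,z:world('top0',200+x/5.7,135+y/5.7,z)
P={'LF':f(205,97,.042),'RF':f(337,122,.042),'LR':f(158,306,.042),'RR':f(292,328,.042),'post':f(203,543,.082)}
for k in P: print(k,P[k].round(4))
c=(P['LF']+P['RF']+P['LR']+P['RR'])/4; d=c-P['post']; print('c',c,'len',np.hypot(*d[:2]),'yaw',np.degrees(np.arctan2(d[1],d[0])), 'post->front/rear len',np.linalg.norm(P['LF']-P['LR']),np.linalg.norm(P['LF']-P['RF']))
print('box')
B={'gL':g(727,78,.014),'gR':g(760,262,.003),'roofF1':g(428,100,.098),'roofF2':g(455,287,.098),'roofB1':g(55,165,.098),'roofB2':g(78,333,.098)}
for k in B: print(k,B[k].round(4))
for s in [(385,141),(279,244)]: print(world('top0',*s,0))
print(world('top0',206,254,.042))
```

```text
LF [ 0.6146 -0.2844  0.042 ]
RF [ 0.6046 -0.3456  0.042 ]
LR [ 0.517  -0.2637  0.042 ]
RR [ 0.5085 -0.3254  0.042 ]
post [ 0.4094 -0.2759  0.082 ]
c [ 0.5612108  -0.30475058  0.042     ] len 0.15449334206518434 yaw -10.75035389514253 post->front/rear len 0.0998007597261208 0.06200957242139615
box
gL [ 0.6618 -0.0151  0.014 ]
gR [ 0.571  -0.0342  0.003 ]
roofF1 [0.6316 0.1251 0.098 ]
roofF2 [0.5444 0.1096 0.098 ]
roofB1 [0.5964 0.2974 0.098 ]
roofB2 [0.5183 0.2832 0.098 ]
[ 0.69137755 -0.18053676  0.        ]
[0.38734632 0.11530734 0.        ]
[0.35597287 0.31033775 0.042     ]
```

```bash
cat >> h.py <<'E'
from scipy.spatial.transform import Rotation as Ro
def rot(): 
    q=manip.state()['tool_rot']; return Ro.from_quat([q[1],q[2],q[3],q[0]])
def down(yaw):
    y=np.radians(yaw); x=np.array([np.cos(y),np.sin(y),0]); z=np.array([0,0,-1.]); return Ro.from_matrix(np.stack([x,np.cross(z,x),z],1))
def plan(p1,yaw,n):
    s=manip.state(); p=np.array(s['tool_pos']); R=rot(); T=down(yaw); rv=(R.inv()*T).as_rotvec()/n; dp=(np.array(p1)-p)/n
    print('now',p.round(4),'yaw',np.degrees(np.arctan2(*R.as_matrix()[[1,0],0])).round(2),'t',s['time'],'F',np.round(s['contact_force'],1),'w',round(s['gripper_width'],3))
    for i in range(n):
        l=R.inv().apply(dp); print(np.round(l*1000,1),np.degrees(rv).round(2)); R=R*Ro.from_rotvec(rv)
E
python3 - <<'E'
from h import *
plan([.61,-.03,.28],100.5,14)
E
```

```text
now [ 0.217  -0.5855  0.1931] yaw 20.33 t 0.15 F [0.7 0.5 0.3] w 1.005
[ 40.1 -27.5  -6.2] [-0.   -0.01 -5.73]
[ 42.6 -23.3  -6.2] [-0.   -0.01 -5.73]
[ 44.8 -19.   -6.2] [-0.   -0.01 -5.73]
[ 46.4 -14.4  -6.2] [-0.   -0.01 -5.73]
[47.6 -9.7 -6.2] [-0.   -0.01 -5.73]
[48.4 -4.9 -6.2] [-0.   -0.01 -5.73]
[48.6 -0.  -6.2] [-0.   -0.01 -5.73]
[48.4  4.8 -6.2] [-0.   -0.01 -5.73]
[47.6  9.6 -6.2] [-0.   -0.01 -5.73]
[46.4 14.3 -6.2] [-0.   -0.01 -5.73]
[44.8 18.9 -6.2] [-0.   -0.01 -5.73]
[42.7 23.3 -6.2] [-0.   -0.01 -5.73]
[40.1 27.4 -6.2] [-0.   -0.01 -5.73]
[37.2 31.3 -6.2] [-0.   -0.01 -5.73]
```

move_arm:
  rows:
    - {"tx":0.04,"ty":-0.027,"tz":-0.006,"az":-5.7}
    - {"tx":0.043,"ty":-0.023,"tz":-0.006,"az":-5.7}
    - {"tx":0.045,"ty":-0.019,"tz":-0.006,"az":-5.7}
    - {"tx":0.046,"ty":-0.014,"tz":-0.006,"az":-5.7}
    - {"tx":0.048,"ty":-0.01,"tz":-0.006,"az":-5.7}
    - {"tx":0.048,"ty":-0.005,"tz":-0.006,"az":-5.7}
    - {"tx":0.049,"ty":0,"tz":-0.006,"az":-5.7}
    - {"tx":0.048,"ty":0.005,"tz":-0.006,"az":-5.7}
    - {"tx":0.048,"ty":0.01,"tz":-0.006,"az":-5.7}
    - {"tx":0.046,"ty":0.014,"tz":-0.006,"az":-5.7}
    - {"tx":0.045,"ty":0.019,"tz":-0.006,"az":-5.7}
    - {"tx":0.043,"ty":0.023,"tz":-0.006,"az":-5.7}

```text
schema error: expected keys tx, ty, tz, ax, ay, az, jaw
```

Run:
```python
from h import *
plan([.61,-.03,.28],100.5,4)
```

```text
now [ 0.217  -0.5855  0.1931] yaw 20.33 t 0.15 F [0.7 0.5 0.3] w 1.005
[140.4 -96.1 -21.5] [-2.000e-02 -2.000e-02 -2.004e+01]
[164.8 -42.2 -21.6] [-2.000e-02 -2.000e-02 -2.004e+01]
[169.3  16.9 -21.7] [-2.000e-02 -2.000e-02 -2.004e+01]
[153.3  73.9 -21.7] [-2.000e-02 -2.000e-02 -2.004e+01]
```

All keys are required in each row.

move_arm:
  rows:
    - {"tx":0.04,"ty":-0.027,"tz":-0.006,"ax":0,"ay":0,"az":-5.7,"jaw":0}
    - {"tx":0.043,"ty":-0.023,"tz":-0.006,"ax":0,"ay":0,"az":-5.7,"jaw":0}
    - {"tx":0.045,"ty":-0.019,"tz":-0.006,"ax":0,"ay":0,"az":-5.7,"jaw":0}
    - {"tx":0.046,"ty":-0.014,"tz":-0.006,"ax":0,"ay":0,"az":-5.7,"jaw":0}
    - {"tx":0.048,"ty":-0.01,"tz":-0.006,"ax":0,"ay":0,"az":-5.7,"jaw":0}
    - {"tx":0.048,"ty":-0.005,"tz":-0.006,"ax":0,"ay":0,"az":-5.7,"jaw":0}
    - {"tx":0.049,"ty":0,"tz":-0.006,"ax":0,"ay":0,"az":-5.7,"jaw":0}
    - {"tx":0.048,"ty":0.005,"tz":-0.006,"ax":0,"ay":0,"az":-5.7,"jaw":0}
    - {"tx":0.048,"ty":0.01,"tz":-0.006,"ax":0,"ay":0,"az":-5.7,"jaw":0}
    - {"tx":0.046,"ty":0.014,"tz":-0.006,"ax":0,"ay":0,"az":-5.7,"jaw":0}
    - {"tx":0.045,"ty":0.019,"tz":-0.006,"ax":0,"ay":0,"az":-5.7,"jaw":0}
    - {"tx":0.043,"ty":0.023,"tz":-0.006,"ax":0,"ay":0,"az":-5.7,"jaw":0}

```text
time: 1.35
tool_pos: [0.5493, -0.0952, 0.2626]
tool_rot: [-0.004, 0.702, 0.712, 0.001]
contact_force: [0.6, 0.5, 0.1]
gripper_width: 1.0
```

Run:
```python
from h import *
plan([.61,-.03,.28],100.5,4)
```

```text
now [ 0.5493 -0.0952  0.2626] yaw 90.86 t 1.35 F [0.6 0.5 0.1] w 1.0
[16.1 15.4 -4.3] [-0.03 -0.11 -2.41]
[15.4 16.1 -4.3] [-0.03 -0.11 -2.41]
[14.7 16.7 -4.3] [-0.03 -0.11 -2.41]
[14.  17.3 -4.3] [-0.03 -0.11 -2.41]
```

move_arm:
  rows:
    - {"tx":0.032,"ty":0.032,"tz":-0.009,"ax":0,"ay":-0.2,"az":-4.8,"jaw":0}
    - {"tx":0.028,"ty":0.034,"tz":-0.009,"ax":0,"ay":-0.2,"az":-4.8,"jaw":0}
    - {"tx":0,"ty":0,"tz":0,"ax":0,"ay":0,"az":0,"jaw":0}

```text
time: 1.65
tool_pos: [0.6152, -0.0231, 0.2808]
tool_rot: [-0.001, 0.634, 0.774, -0.0]
contact_force: [0.2, -0.2, -0.4]
gripper_width: 0.999
```

Run:
```python
from h import *
grab('wrist','w1'); plan([.61,-.03,.28],100.5,1)
d=np.load('pics/w1.npz');print(-d['R'].T@d['t'])
```

```text
now [ 0.6139 -0.0246  0.2802] yaw 101.22 t 1.7 F [-0.4 -0.  -0. ] w 0.996
[-4.5 -4.8  0.2] [-0.22 -0.06  0.72]
[0.6031371  0.04120241 0.46080344]
```

View pics/w1.png

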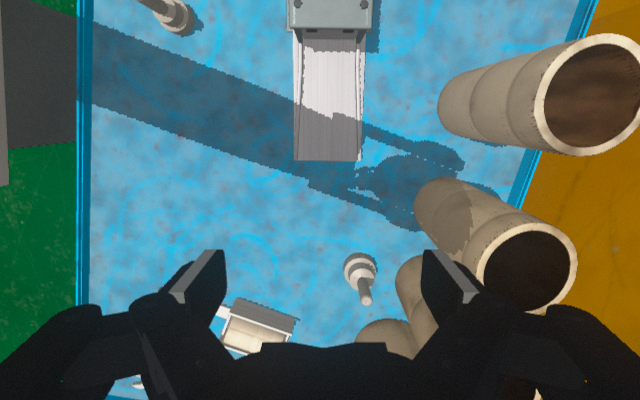

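The guide's outer end runs from (294,160) to (361,160), and the box front is at about row 35. It lines up with the tool yaw to within about 1°. I'll crop it for exact corners.

Run:
```python
from h import *
crop('w1',270,0,390,170,3.5,'c3')
```

```text
(no output)
```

View pics/c3.png

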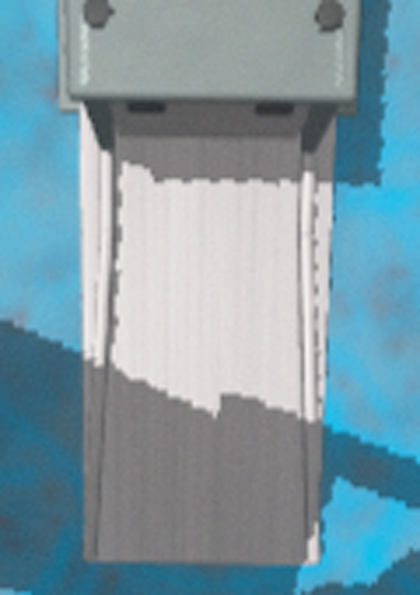

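Run:
```python
from h import *
g=lambda x,y,z:world('w1',270+x/3.5,y/3.5,z)
a=g(83,562,.003);b=g(319,562,.003);c=g(80,150,.003);d=g(333,150,.003)
r1=g(70,98,.098);r2=g(357,98,.098)
ang=lambda v:np.degrees(np.arctan2(v[1],v[0])).round(2)
print(a,b,c,d,r1,r2)
print(np.linalg.norm(a-b),np.linalg.norm(c-d),np.linalg.norm(r1-r2))
print(ang(c-a),ang(d-b),ang(b-a)+90,ang(r2-r1)+90,ang((r1+r2-a-b)))
m=(a+b)/2;y=np.radians(100.5);print('origin',m+.15*np.array([np.cos(y),np.sin(y),0]),(r1+r2)/2)
```

```text
[ 0.57386256 -0.03146144  0.003     ] [ 0.66697298 -0.01274378  0.003     ] [0.54638043 0.11811491 0.003     ] [0.63764785 0.13637197 0.003     ] [0.55294938 0.11514061 0.098     ] [0.63411779 0.13136833 0.098     ]
0.09497316611517816 0.09307557209278107 0.08277469128721317
100.41 101.13 101.37 101.31 100.48
origin [0.59308244 0.12538563 0.003     ] [0.59353358 0.12325447 0.098     ]
```

Run:
```python
from h import *
plan([.478,-.288,.25],-11.2,14)
```

```text
now [ 0.6139 -0.0246  0.2802] yaw 101.22 t 1.7 F [-0.4 -0.  -0. ] w 0.996
[-16.6 -13.2   2.2] [-0.01  0.01  8.03]
[-18.2 -10.7   2.2] [-0.01  0.01  8.03]
[-19.6  -8.1   2.2] [-0.01  0.01  8.03]
[-20.5  -5.3   2.2] [-0.01  0.01  8.03]
[-21.   -2.3   2.2] [-0.01  0.01  8.03]
[-21.2   0.6   2.2] [-0.01  0.01  8.03]
[-20.9   3.6   2.2] [-0.01  0.01  8.03]
[-20.2   6.4   2.2] [-0.01  0.01  8.03]
[-19.1   9.2   2.1] [-0.01  0.01  8.03]
[-17.6  11.8   2.1] [-0.01  0.01  8.03]
[-15.8  14.1   2.1] [-0.01  0.01  8.03]
[-13.7  16.2   2.1] [-0.01  0.01  8.03]
[-11.3  17.9   2.1] [-0.01  0.01  8.03]
[-8.6 19.3  2.2] [-0.01  0.01  8.03]
```

move_arm:
  rows:
    - {"tx":-0.017,"ty":-0.013,"tz":0.002,"ax":0,"ay":0,"az":8.0,"jaw":0}
    - {"tx":-0.018,"ty":-0.011,"tz":0.002,"ax":0,"ay":0,"az":8.0,"jaw":0}
    - {"tx":-0.02,"ty":-0.008,"tz":0.002,"ax":0,"ay":0,"az":8.0,"jaw":0}
    - {"tx":-0.02,"ty":-0.005,"tz":0.002,"ax":0,"ay":0,"az":8.0,"jaw":0}
    - {"tx":-0.021,"ty":-0.002,"tz":0.002,"ax":0,"ay":0,"az":8.0,"jaw":0}
    - {"tx":-0.021,"ty":0.001,"tz":0.002,"ax":0,"ay":0,"az":8.0,"jaw":0}
    - {"tx":-0.021,"ty":0.004,"tz":0.002,"ax":0,"ay":0,"az":8.0,"jaw":0}
    - {"tx":-0.02,"ty":0.006,"tz":0.002,"ax":0,"ay":0,"az":8.0,"jaw":0}
    - {"tx":-0.019,"ty":0.009,"tz":0.002,"ax":0,"ay":0,"az":8.0,"jaw":0}
    - {"tx":-0.018,"ty":0.012,"tz":0.002,"ax":0,"ay":0,"az":8.0,"jaw":0}
    - {"tx":-0.016,"ty":0.014,"tz":0.002,"ax":0,"ay":0,"az":8.0,"jaw":0}
    - {"tx":-0.014,"ty":0.016,"tz":0.002,"ax":0,"ay":0,"az":8.0,"jaw":0}

```text
time: 2.9
tool_pos: [0.4738, -0.26, 0.2488]
tool_rot: [-0.001, 1.0, 0.003, -0.009]
contact_force: [0.6, 0.4, 0.3]
gripper_width: 1.001
```

Run:
```python
from h import *
plan([.478,-.288,.25],-11.2,4)
```

```text
now [ 0.4738 -0.26    0.2488] yaw 0.39 t 2.9 F [0.6 0.4 0.3] w 1.001
[ 1.   7.  -0.3] [0.   0.25 2.9 ]
[ 1.4  7.  -0.3] [0.   0.25 2.9 ]
[ 1.7  6.9 -0.3] [0.   0.25 2.9 ]
[ 2.   6.8 -0.3] [0.   0.25 2.9 ]
```

move_arm:
  rows:
    - {"tx":0.002,"ty":0.014,"tz":0,"ax":0,"ay":0.5,"az":5.8,"jaw":0}
    - {"tx":0.004,"ty":0.014,"tz":0,"ax":0,"ay":0.5,"az":5.8,"jaw":0}
    - {"tx":0,"ty":0,"tz":0,"ax":0,"ay":0,"az":0,"jaw":0}

```text
time: 3.2
tool_pos: [0.4727, -0.2926, 0.2465]
tool_rot: [-0.0, 0.994, -0.107, -0.002]
contact_force: [0.1, -0.6, 0.0]
gripper_width: 0.998
```

Run:
```python
from h import *
grab('wrist','w2'); plan([.478,-.288,.25],-11.2,1)
```

```text
now [ 0.4728 -0.2917  0.2465] yaw -12.18 t 3.25 F [-0.5 -0.1 -0.1] w 1.003
[ 4.3 -4.8 -3.5] [-0.03  0.2  -0.98]
```

View pics/w2.png

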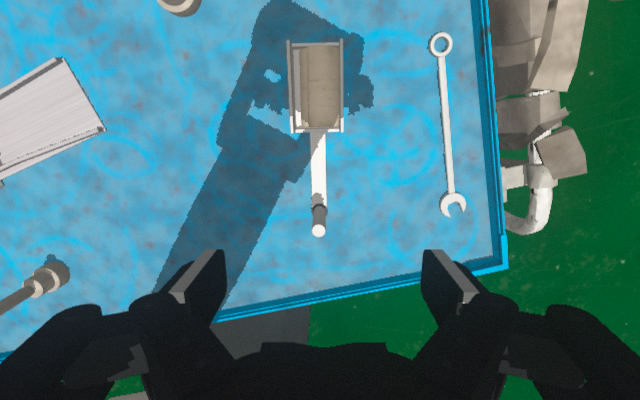

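The tray is centred near (316,87), nose up, with its post top at (319,230). It is almost aligned with the tool.

Run:
```python
from h import *
crop('w2',270,25,370,245,2.7,'c4')
```

```text
(no output)
```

View pics/c4.png

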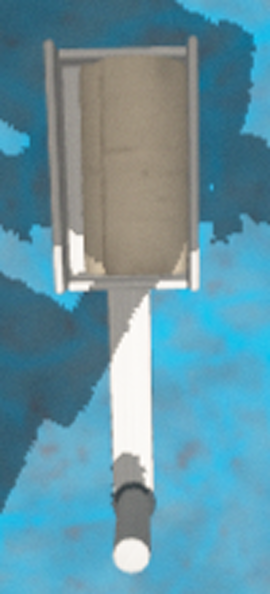

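Run:
```python
from h import *
f=lambda x,y,z:world('w2',270+x/2.7,25+y/2.7,z)
LF,RF,LR,RR,P=f(45,40,.042),f(198,37,.042),f(57,293,.042),f(200,290,.042),f(132,555,.082)
ang=lambda v:np.degrees(np.arctan2(v[1],v[0])).round(2)
n=lambda v:np.linalg.norm(v[:2]).round(4)
c=(LF+RF+LR+RR)/4
print(LF,RF,LR,RR,P,c); print(n(LF-LR),n(RF-RR),n(LF-RF),n(LR-RR),n(c-P))
print(ang(LF-LR),ang(RF-RR),ang(LF-RF)-90,ang(LR-RR)-90,ang(c-P))
```

```text
[ 0.61822494 -0.28399382  0.042     ] [ 0.60624785 -0.34383586  0.042     ] [ 0.52092246 -0.26494512  0.042     ] [ 0.50905282 -0.32509599  0.042     ] [ 0.41197266 -0.27418034  0.082     ] [ 0.56361202 -0.3044677   0.042     ]
0.0991 0.099 0.061 0.0613 0.1546
-11.08 -10.91 -11.319999999999993 -11.159999999999997 -11.3
```

Run:
```python
from h import *
plan([.5489,-.3016,.13],-11.2,3)
```

```text
now [ 0.4728 -0.2917  0.2465] yaw -12.18 t 3.25 F [-0.5 -0.1 -0.1] w 1.003
[25.6 -2.1 38.8] [-0.01  0.07 -0.33]
[25.6 -2.  38.8] [-0.01  0.07 -0.33]
[25.6 -1.8 38.8] [-0.01  0.07 -0.33]
```

move_arm:
  rows:
    - {"tx":0.026,"ty":-0.002,"tz":0.039,"ax":0,"ay":0.1,"az":-0.3,"jaw":0}
    - {"tx":0.026,"ty":-0.002,"tz":0.039,"ax":0,"ay":0.1,"az":-0.3,"jaw":0}
    - {"tx":0.026,"ty":-0.002,"tz":0.039,"ax":0,"ay":0,"az":-0.3,"jaw":0}
    - {"tx":0,"ty":0,"tz":0,"ax":0,"ay":0,"az":0,"jaw":0}
    - {"tx":0,"ty":0,"tz":0,"ax":0,"ay":0,"az":0,"jaw":0}

```text
time: 3.75
tool_pos: [0.5516, -0.3013, 0.1282]
tool_rot: [0.001, 0.996, -0.094, 0.001]
contact_force: [0.0, 0.3, 0.7]
gripper_width: 0.995
```

Run:
```python
from h import *
plan([.5489,-.3016,.011],-11.2,4)
```

```text
now [ 0.5516 -0.3013  0.1282] yaw -10.8 t 3.75 F [0.  0.3 0.7] w 0.995
[-0.7  0.2 29.3] [ 0.01 -0.03  0.1 ]
[-0.7  0.2 29.3] [ 0.01 -0.03  0.1 ]
[-0.7  0.2 29.3] [ 0.01 -0.03  0.1 ]
[-0.7  0.2 29.3] [ 0.01 -0.03  0.1 ]
```

move_arm:
  rows:
    - {"tx":-0.001,"ty":0,"tz":0.029,"ax":0,"ay":0,"az":0.2,"jaw":0}
    - {"tx":-0.001,"ty":0,"tz":0.029,"ax":0,"ay":0,"az":0.2,"jaw":0}
    - {"tx":-0.001,"ty":0,"tz":0.029,"ax":0,"ay":0,"az":0,"jaw":0}
    - {"tx":0,"ty":0,"tz":0.02,"ax":0,"ay":0,"az":0,"jaw":0}
    - {"tx":0,"ty":0,"tz":0,"ax":0,"ay":0,"az":0,"jaw":0}

```text
time: 4.25
tool_pos: [0.552, -0.3036, 0.0313]
tool_rot: [0.005, 0.995, -0.095, 0.008]
contact_force: [0.2, 0.6, 0.6]
gripper_width: 0.999
```

Run:
```python
from h import *
plan([.5489,-.3016,.011],-11.2,1); grab('wrist','w3')
```

```text
now [ 0.552  -0.3036  0.0313] yaw -10.93 t 4.25 F [0.2 0.6 0.6] w 0.999
[-3.8 -1.6 20.2] [ 0.49 -1.01  0.27]
```

View pics/w3.png

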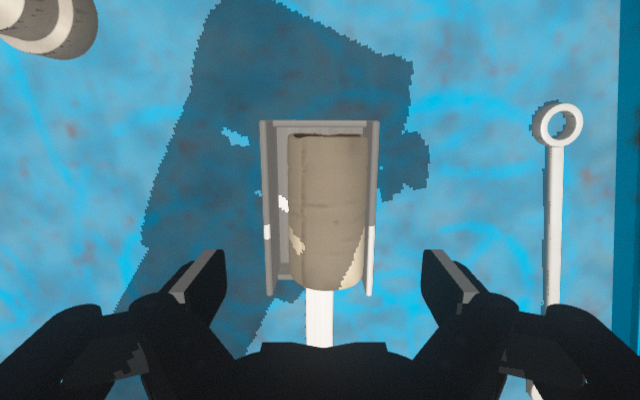

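The tray's walls, at columns 262 to 378, sit evenly between the pads at 225 and 424. Next I descend and correct the tilt.

move_arm:
  rows:
    - {"tx":-0.003,"ty":-0.001,"tz":0.011,"ax":0.5,"ay":-1.0,"az":0.2,"jaw":0}
    - {"tx":-0.001,"ty":0,"tz":0.009,"ax":0,"ay":0,"az":0,"jaw":0}
    - {"tx":0,"ty":0,"tz":0,"ax":0,"ay":0,"az":0,"jaw":0}

```text
time: 4.6
tool_pos: [0.5524, -0.3051, 0.0189]
tool_rot: [0.003, 0.995, -0.097, 0.005]
contact_force: [-0.2, -0.5, 0.4]
gripper_width: 0.997
```

Run:
```python
from h import *
plan([.5489,-.3016,.011],-11.2,1)
```

```text
now [ 0.5524 -0.3051  0.0189] yaw -11.11 t 4.6 F [-0.2 -0.5  0.4] w 0.997
[-4.2 -2.8  7.9] [ 0.27 -0.62  0.08]
```

move_arm:
  rows:
    - {"tx":-0.004,"ty":-0.003,"tz":0.008,"ax":0.3,"ay":-0.7,"az":0.1,"jaw":0}
    - {"tx":-0.002,"ty":-0.002,"tz":0.002,"ax":0.2,"ay":-0.3,"az":0,"jaw":0}

```text
time: 4.8
tool_pos: [0.5482, -0.2996, 0.0098]
tool_rot: [-0.002, 0.995, -0.098, -0.003]
contact_force: [-0.8, 0.9, -0.1]
gripper_width: 1.002
```

Run:
```python
from h import *
plan([.5489,-.3016,.011],-11.2,1)
```

```text
now [ 0.5482 -0.2996  0.0098] yaw -11.23 t 4.8 F [-0.8  0.9 -0.1] w 1.002
[ 1.1  1.9 -1.2] [-0.2   0.31 -0.03]
```

Good. Next I close the fingers and hold.

move_arm:
  rows:
    - {"tx":0.001,"ty":0.001,"tz":-0.001,"ax":-0.1,"ay":0.2,"az":0,"jaw":60}
    - {"tx":0,"ty":0,"tz":0,"ax":0,"ay":0,"az":0,"jaw":120}
    - {"tx":0,"ty":0,"tz":0,"ax":0,"ay":0,"az":0,"jaw":200}
    - {"tx":0,"ty":0,"tz":0,"ax":0,"ay":0,"az":0,"jaw":200}
    - {"tx":0,"ty":0,"tz":0,"ax":0,"ay":0,"az":0,"jaw":200}

```text
time: 5.3
tool_pos: [0.5495, -0.3013, 0.0118]
tool_rot: [-0.0, 0.995, -0.098, -0.0]
contact_force: [-1.4, -0.7, 2.0]
gripper_width: 0.215
```

Run:
```python
from h import *
plan([.5489,-.3016,.011],-11.2,1); grab('wrist','w4')
```

```text
now [ 0.5495 -0.3013  0.0118] yaw -11.2 t 5.3 F [-1.4 -0.7  2. ] w 0.215
[-0.6  0.4  0.8] [-0.03  0.06 -0.  ]
```

View pics/w4.png

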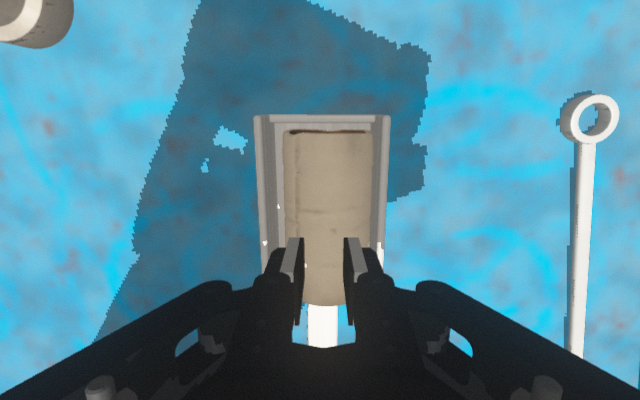

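Run:
```python
from h import *
s=manip.state();p=s['tool_pos'];R=rot().as_matrix()
for d in (0,.019,.05): print(d,proj('w4',p-R[:,2]*d))
for y in(-.0425,.0425): print(proj('w3',np.array([.552,-.3036,.0313])+R[:,1]*y-R[:,2]*.013))
dd=np.load('pics/w4.npz');c=-dd['R'].T@dd['t'];print((c-p)@R, dd['R']@R, dd['K'])
grab('top','t4');grab('scene','s4');crop('t4',370,130,490,270,5,'c5');crop('s4',300,120,460,220,5,'c6')
```

```text
0 [322.97142708 229.04240018]
0.019 [322.94453342 241.52659973]
0.05 [322.88584019 268.77234479]
[245.59517893 236.79864817]
[400.822748   236.92054891]
[ 6.66052669e-02  1.73593524e-04 -1.80004570e-01] [[-3.13329280e-04  9.99999926e-01 -2.23335696e-04]
 [-9.65021726e-01 -3.60921437e-04 -2.62169675e-01]
 [-2.62169736e-01  1.33378363e-04  9.65021767e-01]] [[325.94889537   0.         323.30036895]
 [  0.         325.94889537 199.91409922]
 [  0.           0.           1.        ]]
```

View pics/c5.png

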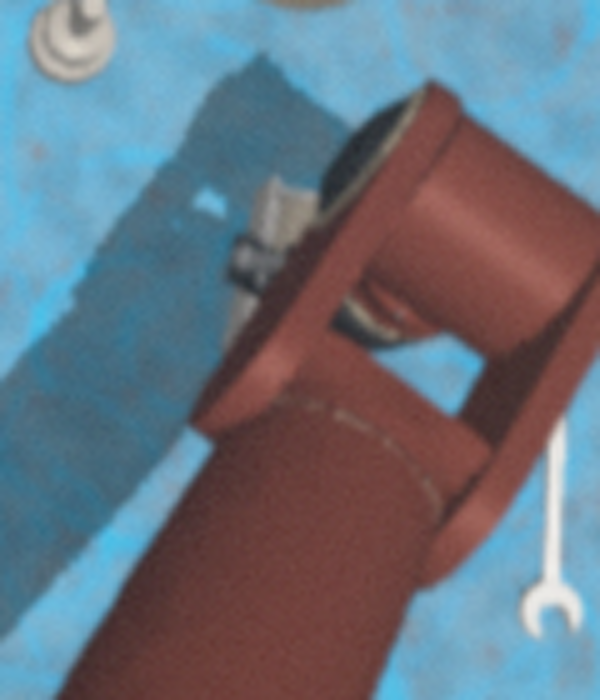

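View pics/c6.png

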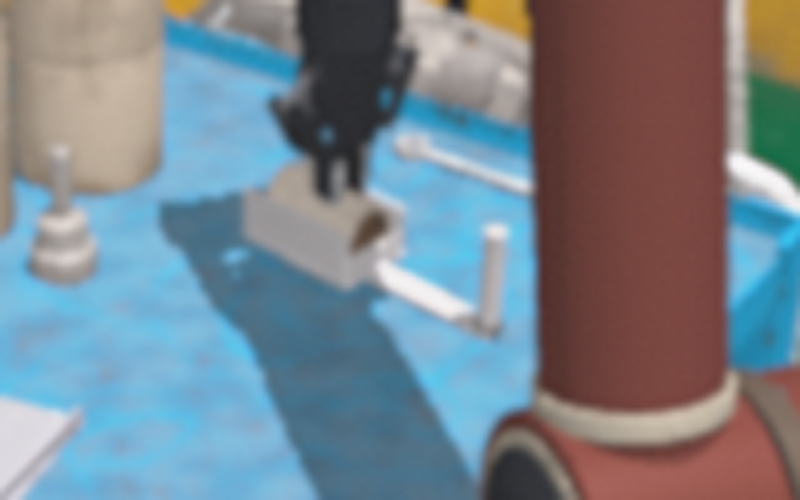

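Run:
```python
from h import *
s=manip.state();p=s['tool_pos'];R=rot().as_matrix()
for d in (0,.02,.03,.04,.05): print(d,[proj('w4',p+R@[x,.009,-d]).round(0) for x in(-.011,0,.011)],[proj('w4',p+R@[x,.031,-d]).round(0) for x in(-.011,0,.011)])
crop('w4',240,200,410,360,4.5,'c7')
```

```text
0 [array([338., 246.]), array([338., 229.]), array([338., 211.])] [array([375., 246.]), array([376., 229.]), array([377., 211.])]
0.02 [array([340., 261.]), array([340., 242.]), array([340., 222.])] [array([381., 261.]), array([382., 242.]), array([383., 222.])]
0.03 [array([341., 270.]), array([341., 250.]), array([341., 229.])] [array([384., 270.]), array([385., 250.]), array([386., 229.])]
0.04 [array([342., 280.]), array([342., 259.]), array([342., 237.])] [array([388., 280.]), array([389., 259.]), array([390., 237.])]
0.05 [array([343., 291.]), array([343., 269.]), array([344., 245.])] [array([392., 291.]), array([393., 269.]), array([395., 245.])]
```

View pics/c7.png

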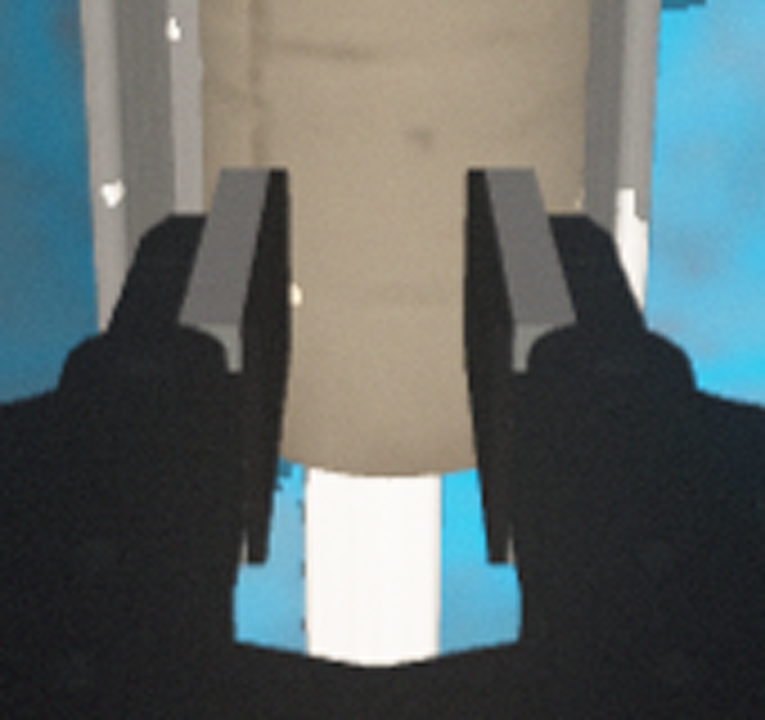

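The picture disagrees with the state. The jaws closed to the commanded 18 mm just above the sleeve. The finger tips sit about 40 mm short of the reported TCP, as shown by the pad gap in pixels and the tip row. I'll reopen and check the offset with the fingers open before going lower.

move_arm:
  rows:
    - {"tx":0,"ty":0,"tz":-0.003,"ax":0,"ay":0,"az":0,"jaw":0}
    - {"tx":0,"ty":0,"tz":0,"ax":0,"ay":0,"az":0,"jaw":0}
    - {"tx":0,"ty":0,"tz":0,"ax":0,"ay":0,"az":0,"jaw":0}
    - {"tx":0,"ty":0,"tz":0,"ax":0,"ay":0,"az":0,"jaw":0}

```text
time: 5.85
tool_pos: [0.549, -0.3001, 0.0137]
tool_rot: [-0.001, 0.995, -0.098, -0.001]
contact_force: [-0.3, 0.2, 0.7]
gripper_width: 0.884
```

Run:
```python
from h import *
plan([.5489,-.3016,-.008],-11.2,1); grab('wrist','w5'); s=manip.state();p=s['tool_pos'];R=rot().as_matrix()
for d in (0.013,.03,.04,.05,.055,.06): print(d,[proj('w5',p+R@[.011,y,-d]).round(0) for y in(-.0425,.0425)])
grab('scene','s5');crop('s5',330,120,430,200,8,'c8')
```

```text
now [ 0.549  -0.3001  0.0137] yaw -11.22 t 5.85 F [-0.3  0.2  0.7] w 0.884
[ 0.2  1.6 21.7] [-0.16  0.12 -0.02]
0.013 [array([244., 218.]), array([402., 218.])]
0.03 [array([236., 229.]), array([410., 229.])]
0.04 [array([231., 237.]), array([416., 237.])]
0.05 [array([224., 246.]), array([422., 246.])]
0.055 [array([221., 250.]), array([425., 250.])]
0.06 [array([217., 256.]), array([429., 255.])]
```

View pics/w5.png

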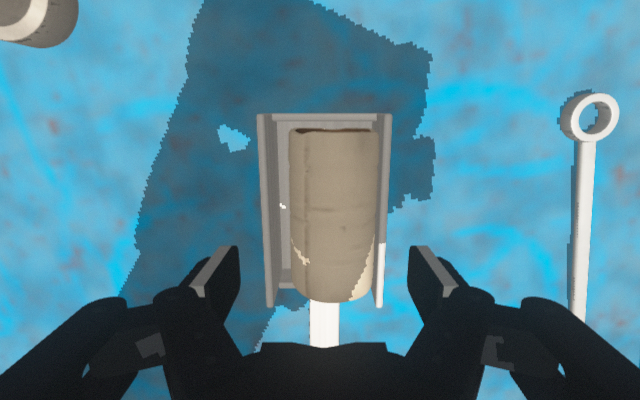

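View pics/c8.png

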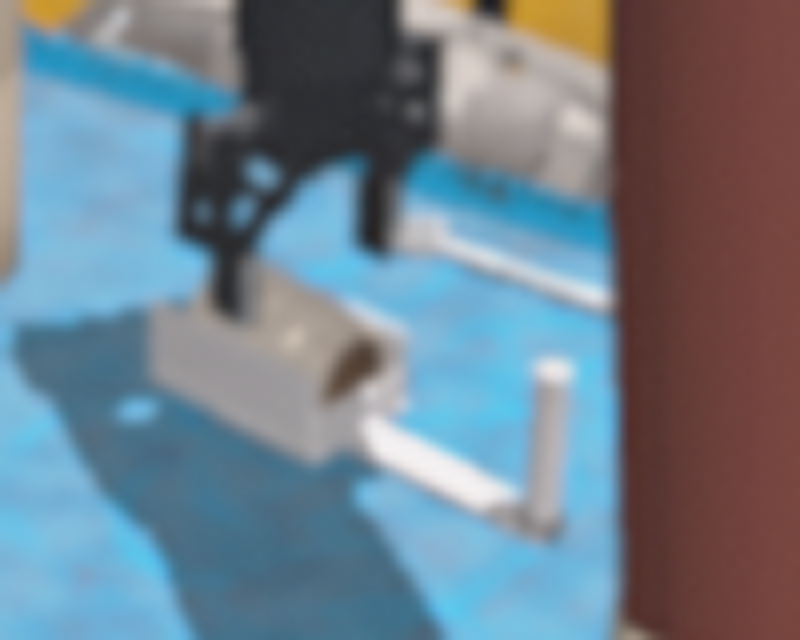

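Run:
```python
from h import *
s=manip.state();p=s['tool_pos'];R=rot().as_matrix()
for d in (.013,.04,.052):
  for y in (-.039,.039): q=proj('s5',p+R@[0,y,-d]); print(d,y,((q-[330,120])*8).round(0))
```

```text
0.013 -0.039 [242. 387.]
0.013 0.039 [364. 325.]
0.04 -0.039 [244. 334.]
0.04 0.039 [366. 272.]
0.052 -0.039 [245. 310.]
0.052 0.039 [367. 249.]
```

The scene camera agrees: the open tips lie about 51 mm behind the reported TCP. So the true shut-finger TCP is about 40 mm behind it, and I'll use that offset from here on. Next I descend to a reported z of about -0.029.

move_arm:
  rows:
    - {"tx":0,"ty":0.001,"tz":0.015,"ax":0,"ay":0,"az":0,"jaw":0}
    - {"tx":0,"ty":0,"tz":0.012,"ax":0,"ay":0,"az":0,"jaw":0}

```text
time: 6.15
tool_pos: [0.5501, -0.3019, -0.0132]
tool_rot: [-0.001, 0.995, -0.098, 0.001]
contact_force: [-0.4, 0.3, -0.2]
gripper_width: 0.998
```

Run:
```python
from h import *
plan([.5489,-.3016,-.029],-11.2,1)
```

```text
now [ 0.5501 -0.3019 -0.0132] yaw -11.22 t 6.15 F [-0.4  0.3 -0.2] w 0.998
[-1.2 -0.  15.8] [-0.07 -0.07 -0.02]
```

move_arm:
  rows:
    - {"tx":-0.001,"ty":0,"tz":0.01,"ax":0,"ay":-0.1,"az":0,"jaw":0}
    - {"tx":-0.001,"ty":0,"tz":0.007,"ax":0,"ay":-0.1,"az":0,"jaw":0}

```text
time: 6.35
tool_pos: [0.5466, -0.3005, -0.034]
tool_rot: [-0.002, 0.995, -0.098, -0.003]
contact_force: [-0.1, 1.0, 1.0]
gripper_width: 0.997
```

Run:
```python
from h import *
plan([.5489,-.3016,-.029],-11.2,1); grab('wrist','w6')
```

```text
now [ 0.5466 -0.3005 -0.034 ] yaw -11.22 t 6.35 F [-0.1  1.   1. ] w 0.997
[ 2.5  0.6 -5.1] [-0.16  0.34 -0.02]
```

View pics/w6.png

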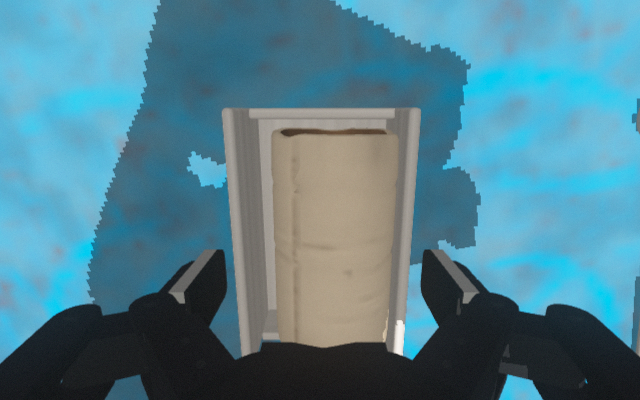

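The pads now stand outside the side walls. I raise the tool about 4 mm and close.

move_arm:
  rows:
    - {"tx":0.002,"ty":0,"tz":-0.004,"ax":-0.1,"ay":0.3,"az":0,"jaw":60}
    - {"tx":0,"ty":0,"tz":0,"ax":0,"ay":0,"az":0,"jaw":120}
    - {"tx":0,"ty":0,"tz":0,"ax":0,"ay":0,"az":0,"jaw":200}
    - {"tx":0,"ty":0,"tz":0,"ax":0,"ay":0,"az":0,"jaw":200}
    - {"tx":0,"ty":0,"tz":0,"ax":0,"ay":0,"az":0,"jaw":200}

```text
time: 6.9
tool_pos: [0.5471, -0.2999, -0.0321]
tool_rot: [-0.001, 0.995, -0.098, -0.002]
contact_force: [1.0, -2.0, -1.9]
gripper_width: 0.716
```

Run:
```python
from h import *
plan([.5489,-.3016,-.029],-11.2,1); grab('wrist','w7')
```

```text
now [ 0.5471 -0.2999 -0.0321] yaw -11.22 t 6.9 F [ 1.  -2.  -1.9] w 0.716
[ 2.1  1.4 -3.1] [-0.14  0.22 -0.02]
```

View pics/w7.png

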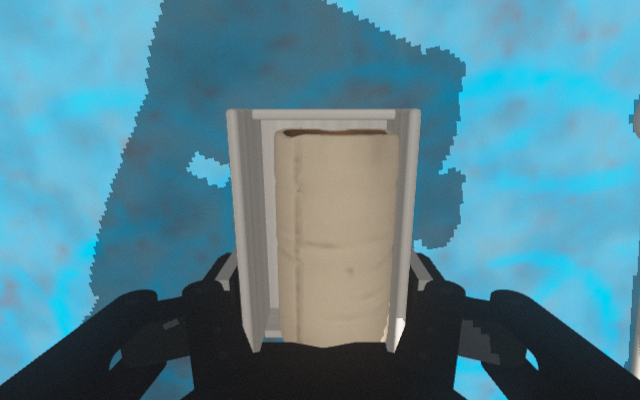

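The jaws stopped at 61 mm on the walls. Lifting gently.

move_arm:
  rows:
    - {"tx":0,"ty":0,"tz":-0.008,"ax":0,"ay":0.2,"az":0,"jaw":200}
    - {"tx":0,"ty":0,"tz":-0.012,"ax":0,"ay":0,"az":0,"jaw":200}
    - {"tx":0,"ty":0,"tz":-0.016,"ax":0,"ay":0,"az":0,"jaw":200}
    - {"tx":0,"ty":0,"tz":-0.02,"ax":0,"ay":0,"az":0,"jaw":200}
    - {"tx":0,"ty":0,"tz":-0.02,"ax":0,"ay":0,"az":0,"jaw":200}
    - {"tx":0,"ty":0,"tz":-0.02,"ax":0,"ay":0,"az":0,"jaw":200}
    - {"tx":0,"ty":0,"tz":-0.02,"ax":0,"ay":0,"az":0,"jaw":200}
    - {"tx":0,"ty":0,"tz":-0.02,"ax":0,"ay":0,"az":0,"jaw":200}
    - {"tx":0,"ty":0,"tz":-0.01,"ax":0,"ay":0,"az":0,"jaw":200}
    - {"tx":0,"ty":0,"tz":0,"ax":0,"ay":0,"az":0,"jaw":200}

```text
time: 7.95
tool_pos: [0.5474, -0.3003, 0.1301]
tool_rot: [0.0, 0.995, -0.098, 0.003]
contact_force: [0.2, 0.2, -3.4]
gripper_width: 0.716
```

Run:
```python
from h import *
grab('wrist','w8');grab('scene','s8')
plan([.6118,.0220,.13],101,22)
```

```text
now [ 0.5465 -0.2997  0.1278] yaw -11.21 t 8.05 F [ 0.5  0.9 -4.1] w 0.715
[  0.1 -14.9  -0.1] [ 0.   -0.01 -5.1 ]
[  1.4 -14.9  -0.1] [ 0.   -0.01 -5.1 ]
[  2.7 -14.7  -0.1] [ 0.   -0.01 -5.1 ]
[  4.  -14.4  -0.1] [ 0.   -0.01 -5.1 ]
[  5.3 -14.   -0.1] [ 0.   -0.01 -5.1 ]
[  6.5 -13.4  -0.1] [ 0.   -0.01 -5.1 ]
[  7.7 -12.8  -0.1] [ 0.   -0.01 -5.1 ]
[  8.8 -12.1  -0.1] [ 0.   -0.01 -5.1 ]
[  9.8 -11.2  -0.1] [ 0.   -0.01 -5.1 ]
[ 10.8 -10.3  -0.1] [ 0.   -0.01 -5.1 ]
[11.6 -9.3 -0.1] [ 0.   -0.01 -5.1 ]
[12.4 -8.3 -0.1] [ 0.   -0.01 -5.1 ]
[13.1 -7.1 -0.1] [ 0.   -0.01 -5.1 ]
[13.7 -5.9 -0.1] [ 0.   -0.01 -5.1 ]
[14.2 -4.7 -0.1] [ 0.   -0.01 -5.1 ]
[14.5 -3.4 -0.1] [ 0.   -0.01 -5.1 ]
[14.8 -2.1 -0.1] [ 0.   -0.01 -5.1 ]
[14.9 -0.8 -0.1] [ 0.   -0.01 -5.1 ]
[14.9  0.5 -0.1] [ 0.   -0.01 -5.1 ]
[14.8  1.9 -0.1] [ 0.   -0.01 -5.1 ]
[14.6  3.2 -0.1] [ 0.   -0.01 -5.1 ]
[14.2  4.5 -0.1] [ 0.   -0.01 -5.1 ]
```

View pics/w8.png

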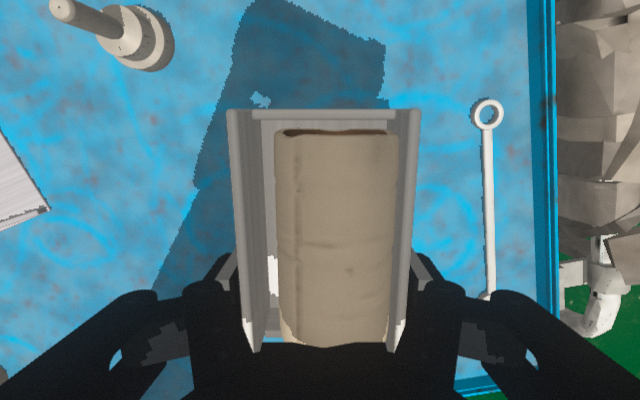

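View pics/s8.png

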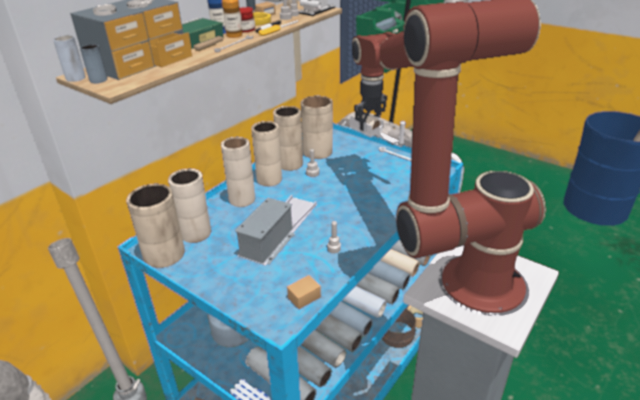

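The tray is lifted level and hasn't shifted in the grip. Carrying it to the guide while turning it by 112°.

move_arm:
  rows:
    - {"tx":0,"ty":-0.01,"tz":0,"ax":0,"ay":0,"az":-3,"jaw":200}
    - {"tx":0.001,"ty":-0.015,"tz":0,"ax":0,"ay":0,"az":-5,"jaw":200}
    - {"tx":0.002,"ty":-0.015,"tz":0,"ax":0,"ay":0,"az":-5,"jaw":200}
    - {"tx":0.004,"ty":-0.015,"tz":0,"ax":0,"ay":0,"az":-5,"jaw":200}
    - {"tx":0.005,"ty":-0.014,"tz":0,"ax":0,"ay":0,"az":-5,"jaw":200}
    - {"tx":0.006,"ty":-0.013,"tz":0,"ax":0,"ay":0,"az":-5,"jaw":200}
    - {"tx":0.008,"ty":-0.013,"tz":0,"ax":0,"ay":0,"az":-5,"jaw":200}
    - {"tx":0.009,"ty":-0.012,"tz":0,"ax":0,"ay":0,"az":-5,"jaw":200}
    - {"tx":0.01,"ty":-0.011,"tz":0,"ax":0,"ay":0,"az":-5,"jaw":200}
    - {"tx":0.011,"ty":-0.01,"tz":0,"ax":0,"ay":0,"az":-5,"jaw":200}
    - {"tx":0.012,"ty":-0.009,"tz":0,"ax":0,"ay":0,"az":-5,"jaw":200}
    - {"tx":0.012,"ty":-0.008,"tz":0,"ax":0,"ay":0,"az":-5,"jaw":200}

```text
time: 9.25
tool_pos: [0.5726, -0.1188, 0.1044]
tool_rot: [-0.015, 0.91, 0.414, -0.011]
contact_force: [0.4, -0.4, -3.6]
gripper_width: 0.713
```

Run:
```python
from h import *
plan([.6118,.0220,.13],101,10)
```

```text
now [ 0.5726 -0.1188  0.1044] yaw 48.95 t 9.25 F [ 0.4 -0.4 -3.6] w 0.713
[13.2 -6.4 -2.4] [-0.22 -0.05 -5.21]
[13.7 -5.2 -2.5] [-0.22 -0.05 -5.21]
[14.1 -3.9 -2.5] [-0.22 -0.05 -5.21]
[14.4 -2.6 -2.5] [-0.22 -0.05 -5.21]
[14.6 -1.3 -2.5] [-0.22 -0.05 -5.21]
[14.6  0.1 -2.6] [-0.22 -0.05 -5.21]
[14.5  1.4 -2.6] [-0.22 -0.05 -5.21]
[14.4  2.7 -2.6] [-0.22 -0.05 -5.21]
[14.   4.  -2.6] [-0.22 -0.05 -5.21]
[13.6  5.3 -2.6] [-0.22 -0.05 -5.21]
```

move_arm:
  rows:
    - {"tx":0.013,"ty":-0.006,"tz":-0.004,"ax":-0.3,"ay":0,"az":-5,"jaw":200}
    - {"tx":0.014,"ty":-0.005,"tz":-0.004,"ax":-0.3,"ay":0,"az":-5,"jaw":200}
    - {"tx":0.014,"ty":-0.004,"tz":-0.004,"ax":-0.3,"ay":0,"az":-5,"jaw":200}
    - {"tx":0.014,"ty":-0.003,"tz":-0.004,"ax":-0.3,"ay":0,"az":-5,"jaw":200}
    - {"tx":0.014,"ty":-0.001,"tz":-0.004,"ax":-0.2,"ay":0,"az":-5,"jaw":200}
    - {"tx":0.014,"ty":0,"tz":-0.004,"ax":-0.2,"ay":0,"az":-5,"jaw":200}
    - {"tx":0.014,"ty":0.001,"tz":-0.004,"ax":-0.2,"ay":0,"az":-5,"jaw":200}
    - {"tx":0.014,"ty":0.003,"tz":-0.004,"ax":-0.2,"ay":0,"az":-5,"jaw":200}
    - {"tx":0.012,"ty":0.004,"tz":-0.003,"ax":-0.2,"ay":0,"az":-5,"jaw":200}
    - {"tx":0.008,"ty":0.004,"tz":-0.002,"ax":-0.1,"ay":0,"az":-3,"jaw":200}
    - {"tx":0,"ty":0,"tz":0,"ax":0,"ay":0,"az":0,"jaw":200}

```text
time: 10.35
tool_pos: [0.598, 0.0216, 0.1197]
tool_rot: [-0.017, 0.648, 0.761, -0.006]
contact_force: [0.5, 1.1, -4.0]
gripper_width: 0.717
```

Run:
```python
from h import *
plan([.6118,.0220,.13],101,1); grab('wrist','w9')
```

```text
now [0.598  0.0216 0.1197] yaw 99.15 t 10.35 F [ 0.5  1.1 -4. ] w 0.717
[ -1.6  13.3 -10.8] [-1.74 -1.07 -1.84]
```

View pics/w9.png

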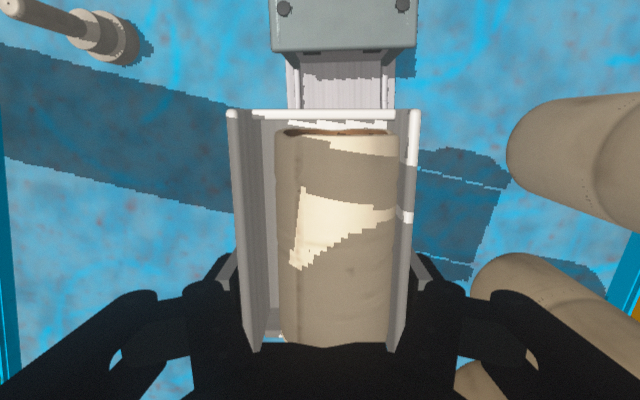

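move_arm:
  rows:
    - {"tx":-0.001,"ty":0.007,"tz":-0.002,"ax":-0.9,"ay":-0.5,"az":-0.9,"jaw":200}
    - {"tx":-0.001,"ty":0.007,"tz":-0.002,"ax":-0.9,"ay":-0.5,"az":-0.9,"jaw":200}
    - {"tx":0,"ty":0,"tz":0,"ax":-0.1,"ay":0,"az":0,"jaw":200}

```text
time: 10.7
tool_pos: [0.6114, 0.0202, 0.1206]
tool_rot: [0.0, 0.637, 0.771, 0.0]
contact_force: [-0.1, -0.1, -3.1]
gripper_width: 0.714
```

Run:
```python
from h import *
plan([.6118,.0220,.03],101,4); grab('wrist','w10');crop('w10',230,0,430,150,4,'c9')
```

```text
now [0.6114 0.0202 0.1206] yaw 100.85 t 10.7 F [-0.1 -0.1 -3.1] w 0.714
[ 0.4  0.2 22.6] [ 0.01  0.   -0.04]
[ 0.4  0.2 22.6] [ 0.01  0.   -0.04]
[ 0.4  0.2 22.6] [ 0.01  0.   -0.04]
[ 0.4  0.2 22.6] [ 0.01  0.   -0.04]
```

View pics/c9.png

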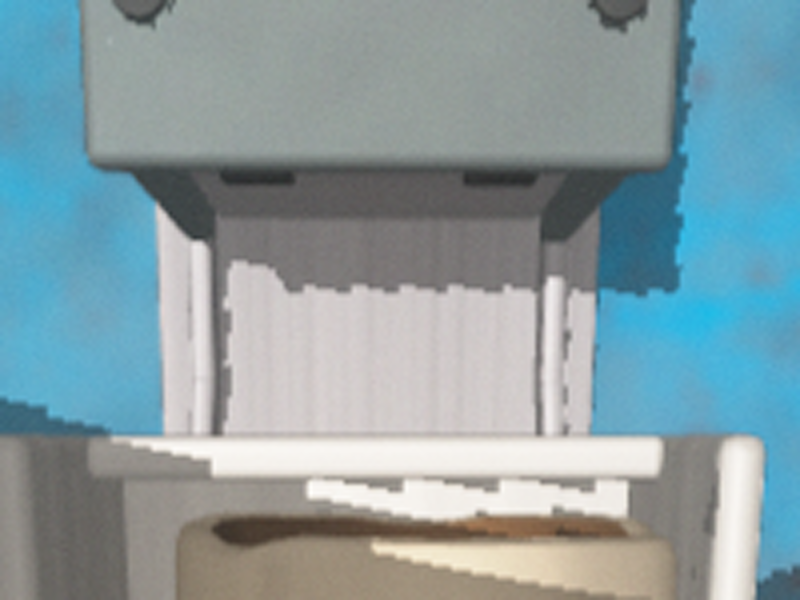

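Rails and roof are within about 1 to 1.5 mm of the tray's midline and parallel to it, with the box slightly right (+y of the tool). Lowering.

move_arm:
  rows:
    - {"tx":0,"ty":0.001,"tz":0.022,"ax":0,"ay":0,"az":0,"jaw":200}
    - {"tx":0,"ty":0,"tz":0.022,"ax":0,"ay":0,"az":0,"jaw":200}
    - {"tx":0,"ty":0,"tz":0.022,"ax":0,"ay":0,"az":0,"jaw":200}
    - {"tx":0,"ty":0,"tz":0.02,"ax":0,"ay":0,"az":0,"jaw":200}
    - {"tx":0,"ty":0,"tz":0,"ax":0,"ay":0,"az":0,"jaw":200}

```text
time: 11.25
tool_pos: [0.6136, 0.0186, 0.0341]
tool_rot: [0.002, 0.638, 0.77, 0.001]
contact_force: [-0.3, 1.0, -5.3]
gripper_width: 0.713
```

Run:
```python
from h import *
plan([.6126,.0220,-.02],101,3); grab('wrist','w11')
```

```text
now [0.6136 0.0186 0.0341] yaw 100.66 t 11.25 F [-0.3  1.  -5.3] w 0.713
[ 1.2 -0.2 18. ] [ 0.07  0.03 -0.11]
[ 1.2 -0.2 18. ] [ 0.07  0.03 -0.11]
[ 1.2 -0.1 18. ] [ 0.07  0.03 -0.11]
```

View pics/w11.png

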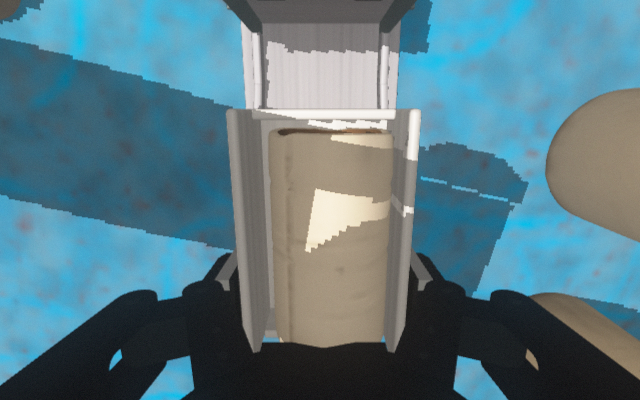

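move_arm:
  rows:
    - {"tx":0.001,"ty":-0.001,"tz":0.015,"ax":0,"ay":0,"az":-0.1,"jaw":200}
    - {"tx":0.001,"ty":0,"tz":0.015,"ax":0,"ay":0,"az":-0.1,"jaw":200}
    - {"tx":0.001,"ty":0,"tz":0.013,"ax":0,"ay":0,"az":-0.1,"jaw":200}
    - {"tx":0,"ty":0,"tz":0.006,"ax":0,"ay":0,"az":0,"jaw":200}

```text
time: 11.7
tool_pos: [0.6176, 0.0209, -0.0115]
tool_rot: [0.006, 0.636, 0.771, 0.004]
contact_force: [-1.1, -0.2, -3.9]
gripper_width: 0.716
```

Run:
```python
from h import *
plan([.6126,.0220,-.029],101,3)
```

```text
now [ 0.6176  0.0209 -0.0115] yaw 100.95 t 11.7 F [-1.1 -0.2 -3.9] w 0.716
[ 0.7 -1.6  5.8] [ 0.28  0.09 -0.01]
[ 0.7 -1.6  5.8] [ 0.28  0.09 -0.01]
[ 0.7 -1.6  5.8] [ 0.28  0.09 -0.01]
```

move_arm:
  rows:
    - {"tx":0.001,"ty":-0.004,"tz":0.003,"ax":0.7,"ay":0.2,"az":0,"jaw":200}
    - {"tx":0,"ty":-0.002,"tz":0.004,"ax":0.2,"ay":0.1,"az":0,"jaw":200}

```text
time: 11.9
tool_pos: [0.611, 0.0209, -0.0199]
tool_rot: [-0.002, 0.636, 0.771, -0.001]
contact_force: [-0.0, 0.3, -4.8]
gripper_width: 0.72
```

Run:
```python
from h import *
plan([.6126,.0220,-.029],101,1)
```

```text
now [ 0.611   0.0209 -0.0199] yaw 100.97 t 11.9 F [-0.   0.3 -4.8] w 0.72
[0.8 1.9 9.1] [-0.18 -0.08 -0.03]
```

move_arm:
  rows:
    - {"tx":0,"ty":0.002,"tz":0.004,"ax":-0.2,"ay":-0.1,"az":0,"jaw":200}
    - {"tx":0,"ty":0,"tz":0.003,"ax":0,"ay":0,"az":0,"jaw":200}

```text
time: 12.1
tool_pos: [0.6132, 0.0212, -0.0272]
tool_rot: [0.001, 0.636, 0.771, 0.0]
contact_force: [-0.6, -0.3, -3.8]
gripper_width: 0.715
```

Run:
```python
from h import *
plan([.6126,.0220,-.029],101,1);grab('wrist','w12')
```

```text
now [ 0.6132  0.0212 -0.0272] yaw 100.96 t 12.1 F [-0.6 -0.3 -3.8] w 0.715
[ 0.9 -0.5  1.8] [ 0.05  0.04 -0.04]
```

View pics/w12.png

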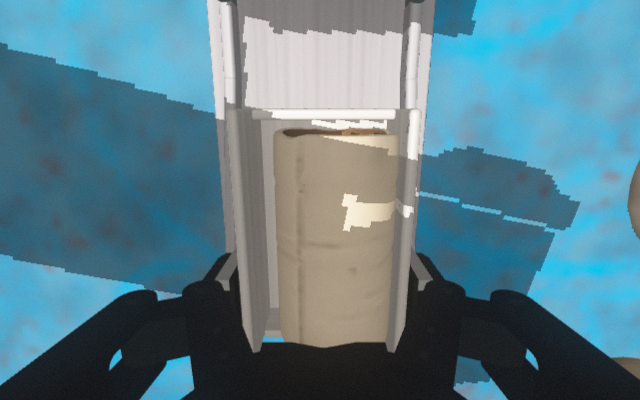

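The tray sits between the rails, centred, with about 2 mm left to go.

move_arm:
  rows:
    - {"tx":0,"ty":0,"tz":0.002,"ax":0,"ay":0,"az":0,"jaw":200}
    - {"tx":0,"ty":0,"tz":0.002,"ax":0,"ay":0,"az":0,"jaw":200}

```text
time: 12.35
tool_pos: [0.6131, 0.0213, -0.0291]
tool_rot: [-0.0, 0.636, 0.771, -0.001]
contact_force: [-9.0, 1.8, 14.2]
gripper_width: 0.719
```

Run:
```python
from h import *
plan([.6126,.0220,-.029],101,1)
```

```text
now [ 0.6131  0.0213 -0.0291] yaw 100.97 t 12.35 F [-9.   1.8 14.2] w 0.719
[ 0.8 -0.4 -0.1] [-0.08  0.02 -0.03]
```

Contact: 14 N upward at z = -0.029, exactly the expected floor height. Opening now.

move_arm:
  rows:
    - {"tx":0,"ty":0,"tz":-0.001,"ax":0,"ay":0,"az":0,"jaw":120}
    - {"tx":0,"ty":0,"tz":0,"ax":0,"ay":0,"az":0,"jaw":60}
    - {"tx":0,"ty":0,"tz":0,"ax":0,"ay":0,"az":0,"jaw":0}
    - {"tx":0,"ty":0,"tz":0,"ax":0,"ay":0,"az":0,"jaw":0}
    - {"tx":0,"ty":0,"tz":0,"ax":0,"ay":0,"az":0,"jaw":0}

```text
time: 12.85
tool_pos: [0.6172, 0.0209, -0.024]
tool_rot: [0.003, 0.636, 0.771, 0.002]
contact_force: [0.4, 0.4, -0.2]
gripper_width: 0.998
```

Run:
```python
from h import *
plan([.6126,.0220,.08],101,4);grab('wrist','w13')
```

```text
now [ 0.6172  0.0209 -0.024 ] yaw 100.97 t 12.85 F [ 0.4  0.4 -0.2] w 0.998
[  0.4  -0.9 -26. ] [ 0.1   0.04 -0.01]
[  0.4  -0.9 -26. ] [ 0.1   0.04 -0.01]
[  0.5  -1.  -26. ] [ 0.1   0.04 -0.01]
[  0.5  -1.  -26. ] [ 0.1   0.04 -0.01]
```

View pics/w13.png

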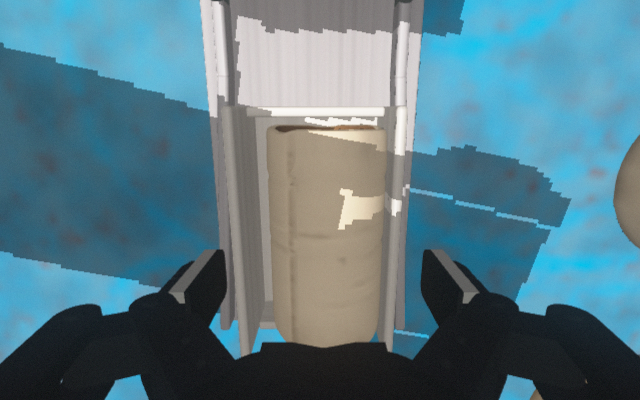

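Released: the tray stands between the rails with its nose short of the box. Next I go up and back to above the post.

move_arm:
  rows:
    - {"tx":0,"ty":-0.002,"tz":-0.015,"ax":0.2,"ay":0,"az":0,"jaw":0}
    - {"tx":0,"ty":-0.001,"tz":-0.03,"ax":0.1,"ay":0,"az":0,"jaw":0}
    - {"tx":0,"ty":0,"tz":-0.04,"ax":0,"ay":0,"az":0,"jaw":0}
    - {"tx":0,"ty":0,"tz":-0.04,"ax":0,"ay":0,"az":0,"jaw":0}
    - {"tx":-0.02,"ty":0,"tz":-0.03,"ax":0,"ay":0,"az":0,"jaw":0}
    - {"tx":-0.04,"ty":0,"tz":0,"ax":0,"ay":0,"az":0,"jaw":0}
    - {"tx":-0.04,"ty":0,"tz":0,"ax":0,"ay":0,"az":0,"jaw":0}
    - {"tx":-0.03,"ty":0,"tz":0,"ax":0,"ay":0,"az":0,"jaw":0}
    - {"tx":-0.02,"ty":0,"tz":0,"ax":0,"ay":0,"az":0,"jaw":0}
    - {"tx":0,"ty":0,"tz":0,"ax":0,"ay":0,"az":0,"jaw":0}

```text
time: 13.9
tool_pos: [0.6442, -0.1313, 0.1498]
tool_rot: [0.006, 0.635, 0.773, 0.001]
contact_force: [0.3, 1.0, -0.6]
gripper_width: 1.0
```

Run:
```python
from h import *
plan([.6385,-.1154,.1],101,1);grab('wrist','w14')
```

```text
now [ 0.6442 -0.1313  0.1498] yaw 101.16 t 13.9 F [ 0.3  1.  -0.6] w 1.0
[17.  -3.  49.6] [0.5  0.43 0.17]
```

View pics/w14.png

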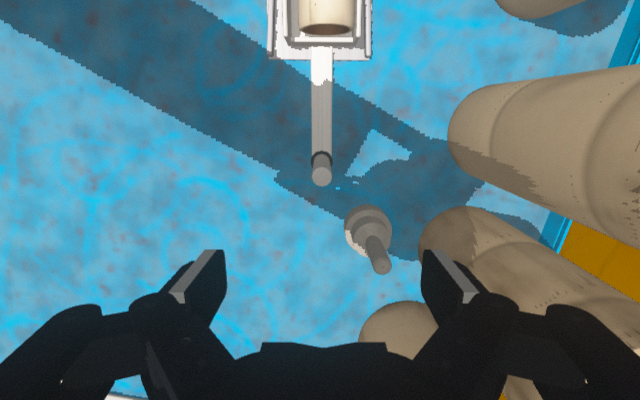

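The post top is at about (321,175). The nearest gauge has its top at (381,268) and its foot at about (366,233).

Run:
```python
from h import *
P=world('w14',321,175,.085);G=world('w14',381,268,.098);G2=world('w14',366,232,0.003)
print(P,G,G2)
R=down(101).as_matrix(); s=manip.state()
print('tool-frame from post',(G-P)@R,'tcp->post',(P-s['tool_pos'])@R)
B=np.array([.5918,.1251,0]);print('box frame',(P-B)@R)
crop('w14',290,140,410,290,4,'c10')
plan([P[0],P[1],.1],101,1)
```

```text
[ 0.6396889  -0.11299841  0.085     ] [ 0.69944156 -0.17409485  0.098     ] [ 0.70193805 -0.18043757  0.003     ]
tool-frame from post [-0.07137527  0.04699709 -0.013     ] tcp->post [ 0.01755833 -0.00106833  0.0646523 ]
box frame [-0.2428615   0.00157773 -0.085     ]
now [ 0.6441 -0.13    0.1497] yaw 101.22 t 13.95 F [ 0.5 -0.9  0.1] w 0.998
[17.9 -1.4 49.5] [0.49 0.39 0.22]
```

View pics/c10.png

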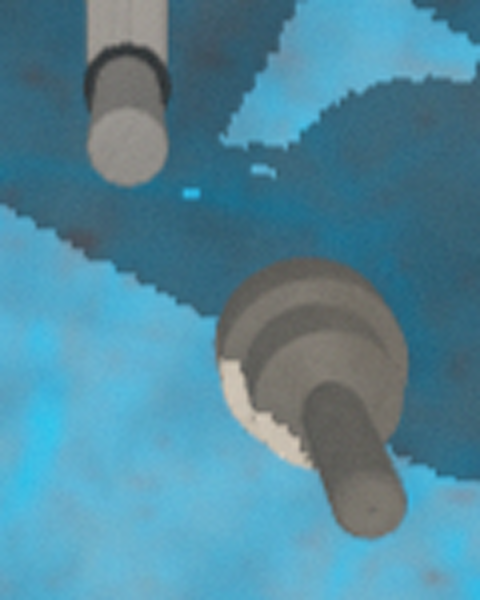

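move_arm:
  rows:
    - {"tx":0.009,"ty":-0.001,"tz":0.02,"ax":0.3,"ay":0.2,"az":0.1,"jaw":0}
    - {"tx":0.009,"ty":-0.001,"tz":0.02,"ax":0.2,"ay":0.2,"az":0.1,"jaw":0}
    - {"tx":0,"ty":0,"tz":0.01,"ax":0,"ay":0,"az":0,"jaw":0}

```text
time: 14.25
tool_pos: [0.6384, -0.1084, 0.0969]
tool_rot: [-0.001, 0.635, 0.772, 0.001]
contact_force: [0.3, -0.2, -0.1]
gripper_width: 1.0
```

Run:
```python
from h import *
grab('wrist','w15');plan([.6395,-.1138,.01],101,4)
```

```text
now [ 0.6372 -0.1083  0.0949] yaw 101.15 t 14.3 F [-0.9  0.1 -2.3] w 0.998
[-1.5  0.3 21.2] [-0.04 -0.04  0.04]
[-1.5  0.3 21.2] [-0.04 -0.04  0.04]
[-1.5  0.3 21.2] [-0.04 -0.04  0.04]
[-1.5  0.3 21.2] [-0.04 -0.04  0.04]
```

View pics/w15.png

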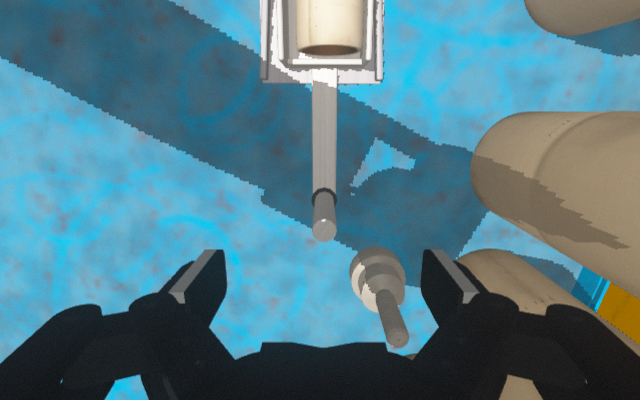

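The post at (324,232) is centred between the pads. Descending.

move_arm:
  rows:
    - {"tx":-0.002,"ty":0,"tz":0.021,"ax":0,"ay":0,"az":0,"jaw":0}
    - {"tx":-0.002,"ty":0,"tz":0.021,"ax":0,"ay":0,"az":0,"jaw":0}
    - {"tx":-0.001,"ty":0,"tz":0.02,"ax":0,"ay":0,"az":0,"jaw":0}
    - {"tx":-0.001,"ty":0,"tz":0.014,"ax":0,"ay":0,"az":0,"jaw":0}

```text
time: 14.7
tool_pos: [0.6375, -0.1101, 0.0144]
tool_rot: [-0.003, 0.633, 0.774, -0.0]
contact_force: [-1.0, 0.7, -0.2]
gripper_width: 0.998
```

Run:
```python
from h import *
plan([.6395,-.1138,.01],101,1)
```

```text
now [ 0.6375 -0.1101  0.0144] yaw 101.46 t 14.7 F [-1.   0.7 -0.2] w 0.998
[-4.1  1.3  4.4] [-0.21 -0.2   0.46]
```

move_arm:
  rows:
    - {"tx":-0.003,"ty":0.001,"tz":0.003,"ax":-0.2,"ay":-0.2,"az":0.4,"jaw":0}
    - {"tx":-0.001,"ty":0,"tz":0.002,"ax":0,"ay":0,"az":0,"jaw":0}

```text
time: 14.9
tool_pos: [0.6373, -0.1126, 0.006]
tool_rot: [-0.002, 0.635, 0.772, -0.001]
contact_force: [-0.2, -0.4, 0.4]
gripper_width: 0.997
```

Run:
```python
from h import *
plan([.6395,-.1138,.01],101,1);grab('wrist','w16')
```

```text
now [ 0.6373 -0.1126  0.006 ] yaw 101.1 t 14.9 F [-0.2 -0.4  0.4] w 0.997
[-1.6  1.9 -4. ] [-0.27 -0.12  0.1 ]
```

View pics/w16.png

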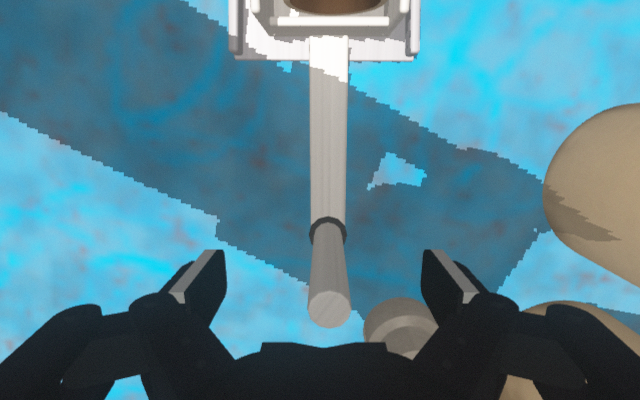

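Run:
```python
from h import *
P=world('w16',330,308,.085);print(P);s=manip.state();print((P-s['tool_pos'])@rot().as_matrix())
```

```text
[ 0.64054242 -0.11314756  0.085     ]
[-0.00099695  0.00299879 -0.07936185]
```

The post is 1 mm back and 3 mm right of the tool axis. I shift by that and close.

move_arm:
  rows:
    - {"tx":-0.001,"ty":0.003,"tz":-0.003,"ax":-0.2,"ay":-0.1,"az":0.1,"jaw":80}
    - {"tx":0,"ty":0,"tz":0,"ax":0,"ay":0,"az":0,"jaw":160}
    - {"tx":0,"ty":0,"tz":0,"ax":0,"ay":0,"az":0,"jaw":255}
    - {"tx":0,"ty":0,"tz":0,"ax":0,"ay":0,"az":0,"jaw":255}
    - {"tx":0,"ty":0,"tz":0,"ax":0,"ay":0,"az":0,"jaw":255}
    - {"tx":0,"ty":0,"tz":0,"ax":0,"ay":0,"az":0,"jaw":255}
    - {"tx":0,"ty":0,"tz":0,"ax":0,"ay":0,"az":0,"jaw":255}

```text
time: 15.65
tool_pos: [0.6434, -0.114, 0.0135]
tool_rot: [0.003, 0.636, 0.772, 0.001]
contact_force: [0.0, 0.4, -1.3]
gripper_width: 0.167
```

Run:
```python
from h import *
plan([.6405,-.1135,.009],101,1);grab('wrist','w17')
```

```text
now [ 0.6434 -0.114   0.0135] yaw 100.98 t 15.65 F [ 0.   0.4 -1.3] w 0.167
[ 1.1 -2.8  4.5] [ 0.28  0.16 -0.02]
```

View pics/w17.png

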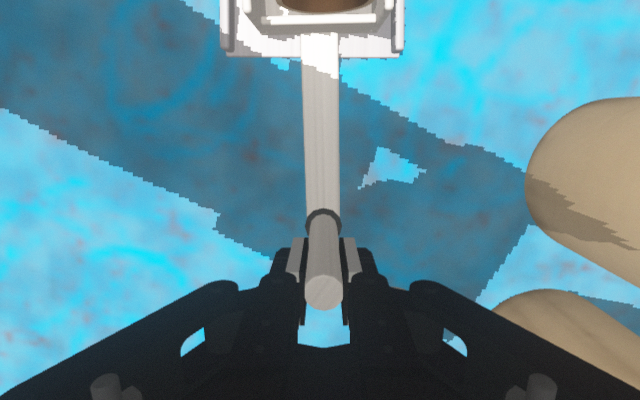

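The jaws stopped on the post at about 14 mm. Next I push in stages, steering onto the box's midline and watching force and z.

```bash
cat >> h.py <<'E'
B0=np.array([.5918,.1251,0])
def bx(x,y,z): # box-frame lateral y here = tool y (right)
    R=down(101).as_matrix(); v=B0+R@[x,y,0]; return [v[0],v[1],z]
def st():
    s=manip.state(); R=down(101).as_matrix(); d=(s['tool_pos']-B0)@R; print('box x,right',d[:2].round(4),'F box',(s['contact_force']@R).round(1))
E
python3 - <<'E'
from h import *
st();plan(bx(-.19,.003,.0135),101,4)
E
```

```text
box x,right [-0.2446  0.005 ] F box [1.  0.6 0.4]
now [ 0.6434 -0.1141  0.0135] yaw 100.98 t 15.7 F [ 0.4  1.1 -0.4] w 0.17
[13.7 -0.5 -0. ] [ 0.07  0.04 -0.01]
[13.7 -0.5 -0. ] [ 0.07  0.04 -0.01]
[13.7 -0.5 -0. ] [ 0.07  0.04 -0.01]
[13.7 -0.5 -0. ] [ 0.07  0.04 -0.01]
```

move_arm:
  rows:
    - {"tx":0.008,"ty":-0.001,"tz":0,"ax":0.1,"ay":0.1,"az":0,"jaw":255}
    - {"tx":0.01,"ty":-0.001,"tz":0,"ax":0.1,"ay":0,"az":0,"jaw":255}
    - {"tx":0.01,"ty":0,"tz":0,"ax":0,"ay":0,"az":0,"jaw":255}
    - {"tx":0.01,"ty":0,"tz":0,"ax":0,"ay":0,"az":0,"jaw":255}

```text
time: 16.1
tool_pos: [0.6339, -0.0762, 0.0135]
tool_rot: [0.002, 0.637, 0.771, -0.0]
contact_force: [0.1, -1.7, -1.9]
gripper_width: 0.169
```

Run:
```python
from h import *
st();plan(bx(-.16,.002,.0135),101,4);grab('wrist','w18')
```

```text
box x,right [-0.2057  0.0029] F box [-1.7 -0.2  1.9]
now [ 0.6339 -0.0762  0.0135] yaw 100.88 t 16.1 F [ 0.1 -1.7 -1.9] w 0.169
[11.4 -0.2 -0. ] [ 0.02  0.04 -0.03]
[11.4 -0.2 -0. ] [ 0.02  0.04 -0.03]
[11.4 -0.2 -0. ] [ 0.02  0.04 -0.03]
[11.4 -0.2 -0. ] [ 0.02  0.04 -0.03]
```

View pics/w18.png

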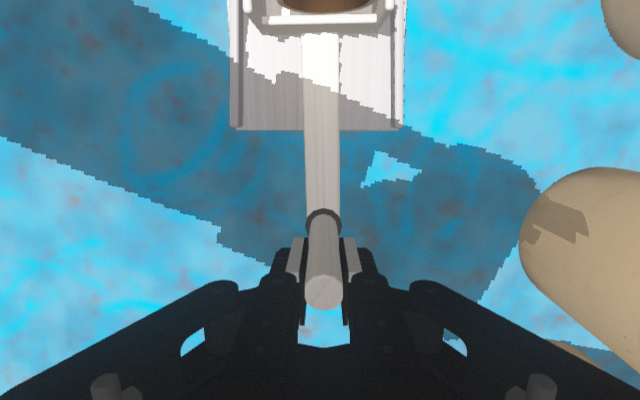

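move_arm:
  rows:
    - {"tx":0.011,"ty":-0.001,"tz":0,"ax":0,"ay":0,"az":0,"jaw":255}
    - {"tx":0.011,"ty":0,"tz":0,"ax":0,"ay":0,"az":0,"jaw":255}
    - {"tx":0.011,"ty":-0.001,"tz":0,"ax":0,"ay":0,"az":0,"jaw":255}
    - {"tx":0.011,"ty":0,"tz":0,"ax":0,"ay":0,"az":0,"jaw":255}

```text
time: 16.55
tool_pos: [0.6224, -0.0285, 0.0135]
tool_rot: [0.002, 0.636, 0.771, -0.0]
contact_force: [0.6, -2.4, -1.0]
gripper_width: 0.17
```

Run:
```python
from h import *
st();plan(bx(-.12,.001,.0135),101,4);grab('wrist','w19')
```

```text
box x,right [-0.1567  0.0008] F box [-2.5  0.2  1. ]
now [ 0.6224 -0.0285  0.0135] yaw 100.95 t 16.55 F [ 0.6 -2.4 -1. ] w 0.17
[ 9.2  0.1 -0. ] [ 0.03  0.04 -0.01]
[ 9.2  0.1 -0. ] [ 0.03  0.04 -0.01]
[ 9.2  0.1 -0. ] [ 0.03  0.04 -0.01]
[ 9.2  0.1 -0. ] [ 0.03  0.04 -0.01]
```

View pics/w19.png

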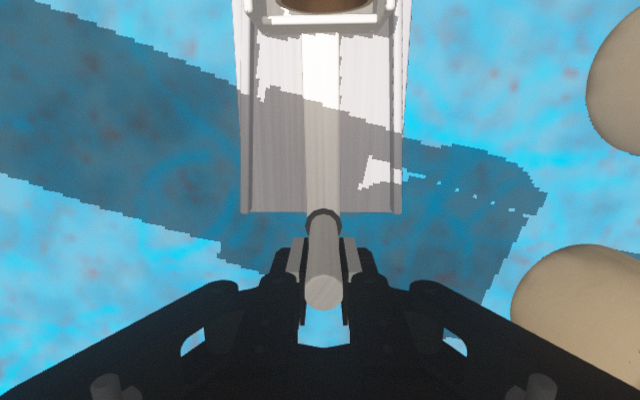

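The tail is centred in the guide and the push force is about 2.5 N. Continuing.

move_arm:
  rows:
    - {"tx":0.01,"ty":0,"tz":0,"ax":0,"ay":0,"az":0,"jaw":255}
    - {"tx":0.01,"ty":0,"tz":0,"ax":0,"ay":0,"az":0,"jaw":255}
    - {"tx":0.01,"ty":0,"tz":0,"ax":0,"ay":0,"az":0,"jaw":255}
    - {"tx":0.01,"ty":0,"tz":0,"ax":0,"ay":0,"az":0,"jaw":255}

```text
time: 17.0
tool_pos: [0.6141, 0.0152, 0.0135]
tool_rot: [0.001, 0.636, 0.771, 0.0]
contact_force: [1.1, -1.5, -0.9]
gripper_width: 0.169
```

Run:
```python
from h import *
st();plan(bx(-.08,.001,.0135),101,4);grab('wrist','w20');grab('scene','s20');crop('s20',200,150,400,300,4,'c11')
```

```text
box x,right [-0.1122  0.001 ] F box [-1.6  0.8  0.9]
now [0.6141 0.0152 0.0135] yaw 100.96 t 17.0 F [ 1.1 -1.5 -0.9] w 0.169
[ 8.  0. -0.] [ 0.03  0.02 -0.01]
[ 8.  0. -0.] [ 0.03  0.02 -0.01]
[ 8.  0. -0.] [ 0.03  0.02 -0.01]
[ 8.  0. -0.] [ 0.03  0.02 -0.01]
```

View pics/w20.png

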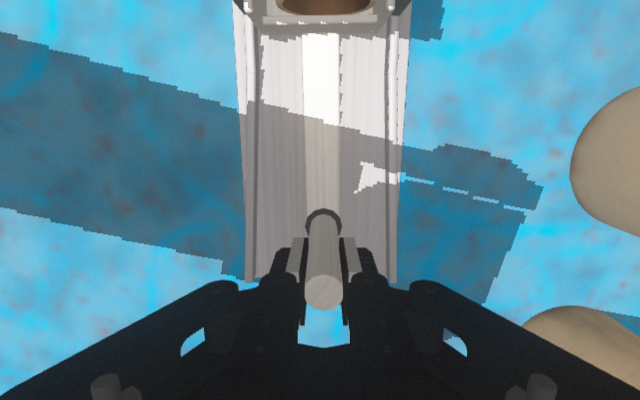

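View pics/c11.png

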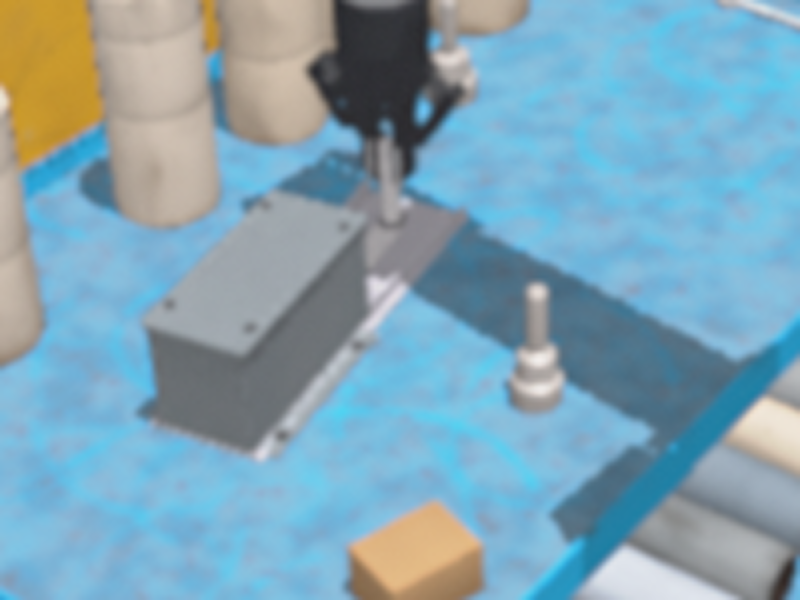

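The tray is entering the box with the flap opening, and both bystanders in view are untouched. Continuing.

move_arm:
  rows:
    - {"tx":0.009,"ty":0,"tz":0,"ax":0,"ay":0,"az":0,"jaw":255}
    - {"tx":0.009,"ty":0,"tz":0,"ax":0,"ay":0,"az":0,"jaw":255}
    - {"tx":0.009,"ty":0,"tz":0,"ax":0,"ay":0,"az":0,"jaw":255}
    - {"tx":0.009,"ty":0,"tz":0,"ax":0,"ay":0,"az":0,"jaw":255}
    - {"tx":0.009,"ty":0,"tz":0,"ax":0,"ay":0,"az":0,"jaw":255}

```text
time: 17.6
tool_pos: [0.6049, 0.0624, 0.0134]
tool_rot: [0.001, 0.636, 0.771, 0.0]
contact_force: [1.3, -2.8, -0.3]
gripper_width: 0.167
```

Run:
```python
from h import *
st();plan(bx(-.04,.001,.0135),101,4)
```

```text
box x,right [-0.064   0.0009] F box [-3.   0.7  0.3]
now [0.6049 0.0624 0.0134] yaw 100.94 t 17.6 F [ 1.3 -2.8 -0.3] w 0.167
[ 6.  0. -0.] [ 0.03  0.02 -0.01]
[ 6.  0. -0.] [ 0.03  0.02 -0.01]
[ 6.  0. -0.] [ 0.03  0.02 -0.01]
[ 6.  0. -0.] [ 0.03  0.02 -0.01]
```

move_arm:
  rows:
    - {"tx":0.005,"ty":0,"tz":0,"ax":0,"ay":0,"az":0,"jaw":255}
    - {"tx":0.005,"ty":0,"tz":0,"ax":0,"ay":0,"az":0,"jaw":255}
    - {"tx":0.004,"ty":0,"tz":0,"ax":0,"ay":0,"az":0,"jaw":255}
    - {"tx":0.003,"ty":0,"tz":0,"ax":0,"ay":0,"az":0,"jaw":255}

```text
time: 18.0
tool_pos: [0.6013, 0.0815, 0.0135]
tool_rot: [0.001, 0.636, 0.772, 0.0]
contact_force: [1.9, -1.7, -0.7]
gripper_width: 0.166
```

Run:
```python
from h import *
st();grab('wrist','w21')
```

```text
box x,right [-0.0446  0.0011] F box [-2.   1.5  0.7]
```

View pics/w21.png

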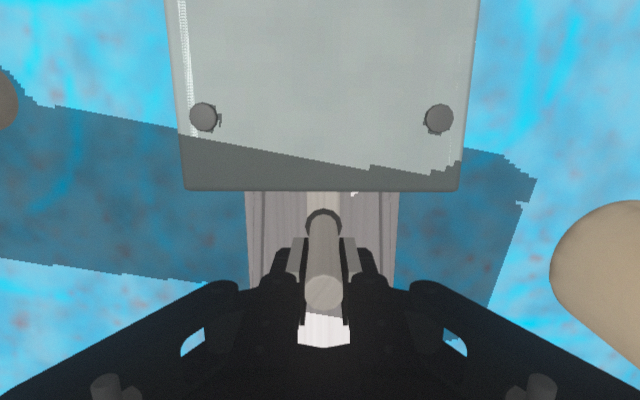

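No stop contact yet. I advance in small steps until the force rises.

move_arm:
  rows:
    - {"tx":0.003,"ty":0,"tz":0,"ax":0,"ay":0,"az":0,"jaw":255}
    - {"tx":0.002,"ty":0,"tz":0,"ax":0,"ay":0,"az":0,"jaw":255}

```text
time: 18.25
tool_pos: [0.6009, 0.0837, 0.0139]
tool_rot: [0.004, 0.636, 0.772, -0.002]
contact_force: [0.8, -10.4, 1.5]
gripper_width: 0.17
```

Run:
```python
from h import *
st()
```

```text
box x,right [-0.0424  0.001 ] F box [-10.4  -1.2  -1.5]
```

move_arm:
  rows:
    - {"tx":0.003,"ty":0,"tz":0,"ax":0,"ay":0,"az":0,"jaw":255}
    - {"tx":0.003,"ty":0,"tz":0,"ax":0,"ay":0,"az":0,"jaw":255}

```text
time: 18.45
tool_pos: [0.6011, 0.0833, 0.0151]
tool_rot: [0.008, 0.636, 0.772, -0.006]
contact_force: [-0.0, -11.9, 2.4]
gripper_width: 0.169
```

Run:
```python
from h import *
st();grab('wrist','w22');grab('top','t22');grab('scene','s22');crop('s22',200,130,400,300,4,'c12');plan([0.6,.0845,.0135],101,1)
```

```text
box x,right [-0.0428  0.0012] F box [-11.6  -2.3  -2.4]
now [0.6012 0.0833 0.0152] yaw 101.05 t 18.6 F [  1.5 -11.4   1.9] w 0.168
[ 1.4 -1.   1.7] [0.1  1.11 0.05]
```

View pics/c12.png

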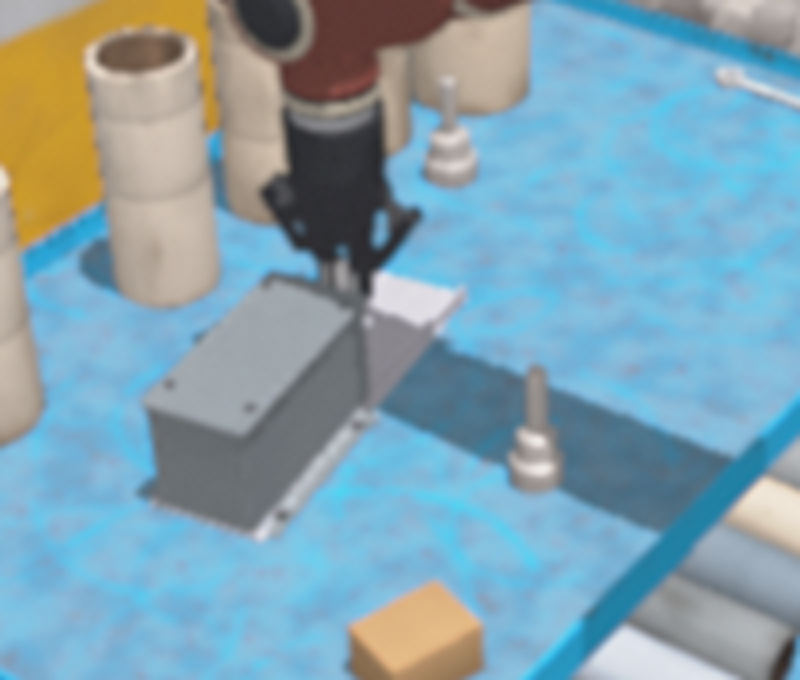

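Firm stop: 11 N and no further travel at a post x of about -0.042 m (nominal -0.041). I relax the tilt, open, and lift straight up.

move_arm:
  rows:
    - {"tx":0,"ty":0,"tz":0.001,"ax":0,"ay":0.8,"az":0,"jaw":255}
    - {"tx":0,"ty":0,"tz":0,"ax":0,"ay":0,"az":0,"jaw":180}
    - {"tx":0,"ty":0,"tz":0,"ax":0,"ay":0,"az":0,"jaw":100}
    - {"tx":0,"ty":0,"tz":0,"ax":0,"ay":0,"az":0,"jaw":0}
    - {"tx":0,"ty":0,"tz":0,"ax":0,"ay":0,"az":0,"jaw":0}
    - {"tx":0,"ty":0,"tz":0,"ax":0,"ay":0,"az":0,"jaw":0}
    - {"tx":0,"ty":0,"tz":0,"ax":0,"ay":0,"az":0,"jaw":0}

```text
time: 19.3
tool_pos: [0.6, 0.0849, 0.0138]
tool_rot: [0.001, 0.636, 0.772, -0.001]
contact_force: [0.2, 0.1, -0.7]
gripper_width: 1.001
```

Run:
```python
from h import *
st();plan([0.6,.0845,.0135],101,1);grab('wrist','w23');P=world('w21',323,292,.085)
print((P-B0)@down(101).as_matrix())
```

```text
box x,right [-0.0411  0.0004] F box [0.  0.2 0.7]
now [0.6    0.0849 0.0138] yaw 101.04 t 19.3 F [ 0.2  0.1 -0.7] w 1.001
[-0.3 -0.1  0.3] [-0.01  0.09  0.04]
[-0.04368509  0.00112718 -0.085     ]
```

View pics/w23.png

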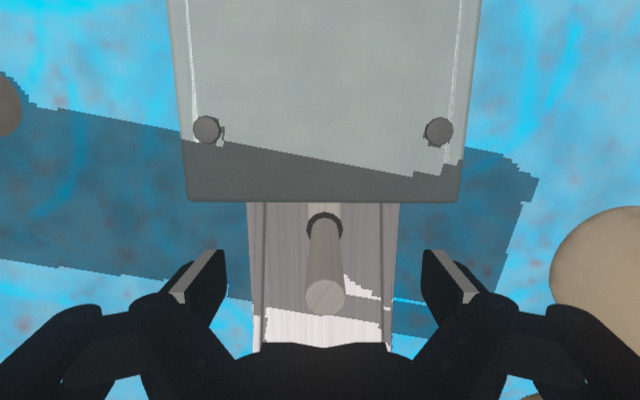

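Released: the fingers are clear on both sides and forces are zero. Up and back for a check view.

move_arm:
  rows:
    - {"tx":0,"ty":0,"tz":-0.02,"ax":0,"ay":0,"az":0,"jaw":0}
    - {"tx":0,"ty":0,"tz":-0.03,"ax":0,"ay":0,"az":0,"jaw":0}
    - {"tx":0,"ty":0,"tz":-0.04,"ax":0,"ay":0,"az":0,"jaw":0}
    - {"tx":-0.02,"ty":0,"tz":-0.04,"ax":0,"ay":0,"az":0,"jaw":0}
    - {"tx":-0.04,"ty":0,"tz":-0.02,"ax":0,"ay":0,"az":0,"jaw":0}
    - {"tx":-0.04,"ty":0,"tz":0,"ax":0,"ay":6,"az":0,"jaw":0}
    - {"tx":-0.04,"ty":0,"tz":0,"ax":0,"ay":8,"az":0,"jaw":0}
    - {"tx":-0.04,"ty":0,"tz":0,"ax":0,"ay":8,"az":0,"jaw":0}
    - {"tx":-0.03,"ty":0,"tz":0,"ax":0,"ay":8,"az":0,"jaw":0}
    - {"tx":0,"ty":0,"tz":0,"ax":0,"ay":0,"az":0,"jaw":0}

```text
time: 20.35
tool_pos: [0.6427, -0.1221, 0.1444]
tool_rot: [-0.204, 0.609, 0.747, 0.171]
contact_force: [-0.9, 1.3, -1.7]
gripper_width: 1.0
```

Run:
```python
from h import *
st();print(manip.state()['tool_pos'],rot().as_matrix()[:,2]);grab('wrist','w24');grab('top','t24')
```

```text
box x,right [-0.2524  0.0028] F box [ 1.5 -0.7  1.7]
[ 0.64268404 -0.12213758  0.14436528] [-0.09694181  0.50388504 -0.85831355]
```

View pics/w24.png

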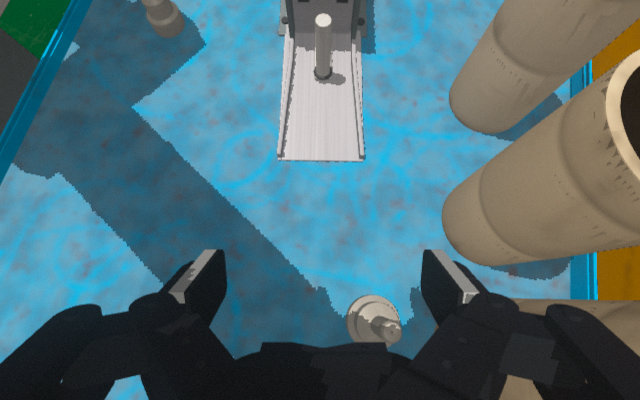

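Only the lower front of the box is visible here. I tilt more to see the flap.

move_arm:
  rows:
    - {"tx":0,"ty":0,"tz":-0.01,"ax":0,"ay":7,"az":0,"jaw":0}
    - {"tx":0,"ty":0,"tz":-0.01,"ax":0,"ay":7,"az":0,"jaw":0}
    - {"tx":0,"ty":0,"tz":0,"ax":0,"ay":5,"az":0,"jaw":0}
    - {"tx":0,"ty":0,"tz":0,"ax":0,"ay":0,"az":0,"jaw":0}

```text
time: 20.85
tool_pos: [0.6481, -0.1213, 0.1756]
tool_rot: [-0.321, 0.564, 0.71, 0.271]
contact_force: [0.5, 0.4, -0.2]
gripper_width: 1.001
```

Run:
```python
from h import *
st();grab('wrist','w25');crop('w25',240,0,400,140,5,'c13')
M=down(101).as_matrix()
def pb(x,y,z): v=B0+M@[x,y,0]; return ((proj('w25',[v[0],v[1],z])-[240,0])*5).round(0)
for n,a in dict(posttop=(-.041,0,.085),postfoot=(-.041,0,.009),flapTL=(.005,-.032,.084),flapBL=(.005,-.032,.018),flapBR=(.005,.032,.018),floorend=(-.15,-.047,.003),roofL=(0,-.04,.098)).items(): print(n,pb(*a))
```

```text
box x,right [-0.2527  0.0083] F box [0.3 0.5 0.2]
posttop [394. 551.]
postfoot [392. 770.]
flapTL [274. 429.]
flapBL [286. 626.]
flapBR [509. 633.]
floorend [ 180. 1118.]
roofL [237. 391.]
```

View pics/c13.png

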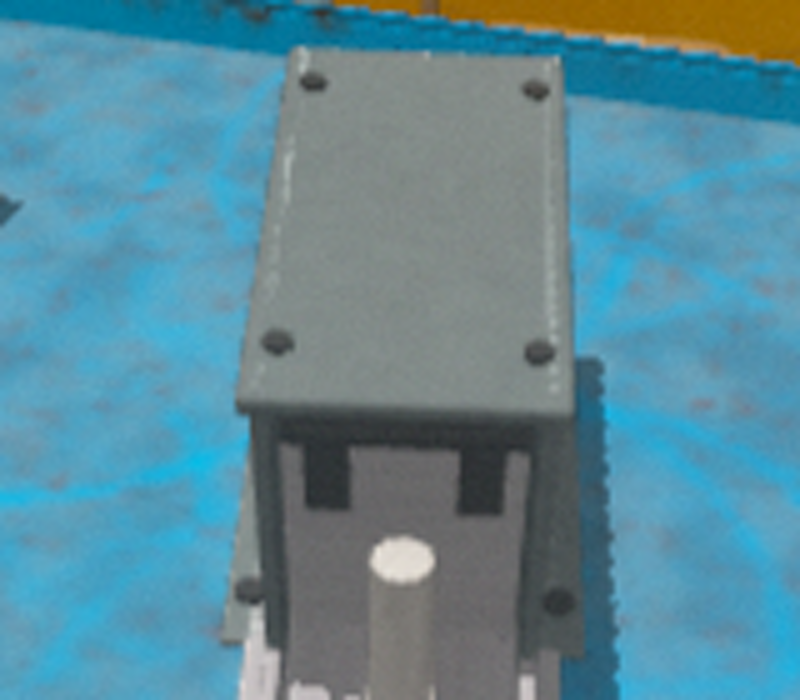

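Run:
```python
from h import *
crop('w25',275,80,365,190,5.4,'c14')
```

```text
(no output)
```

View pics/c14.png

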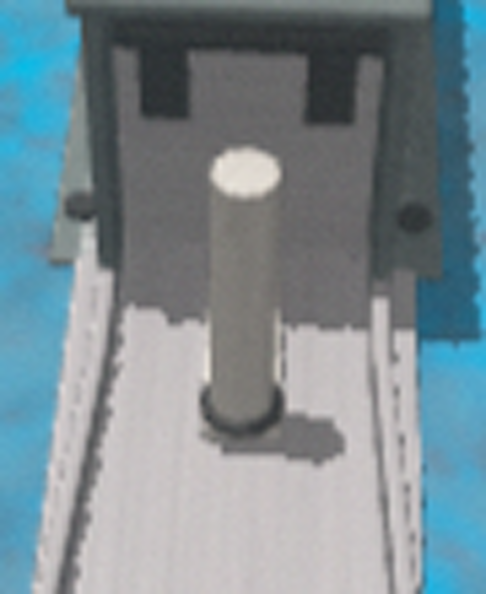

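Run:
```python
from h import *
im=cv2.imread('pics/w25.png')[85:150,285:355].astype(float)
g=np.clip((im-70)*4,0,255).astype('uint8')
cv2.imwrite('pics/c15.png',cv2.resize(g,None,fx=9,fy=9,interpolation=cv2.INTER_CUBIC))
print(im[:,[20,25,50]].mean(2).round().astype(int).T)
```

```text
[[ 57  57  54  51  47  54  52  51  51  49  53  53  50  52  51  52  62  89
  103 105 102 105 102 105 109 105 107 103 105 106 105 106 106 105 105 104
  106 105 106 106 109 109 110 113 113 110 110 111 112 110 112 111 114 158
  183 190 194 195 195 197 196 196 196 195 195]
 [ 57  57  50  51  81 105 102  95  85  87  90  90  91  93  87  90  87  95
  101 104 102 104 103 106 104 106 107 106 104 108 106 105 105 102 108 103
  106 105 107 104 110 111 112 113 109 112 112 113 110 112 112 112 113 111
  166 194 195 194 194 193 195 198 196 198 199]
 [ 54  58  56  53  50  51  51  49  52  51  49  53  51  54  49  50  50  58
   87 102 106 104 107 108 105 105 103 108 106 103 107 107 105 106 105 106
  104 103 108 104 106 109 110 111 107 112 109 110 112 109 110 113 112 113
  111 114 165 194 195 195 193 196 193 196 192]]
```

View pics/c15.png

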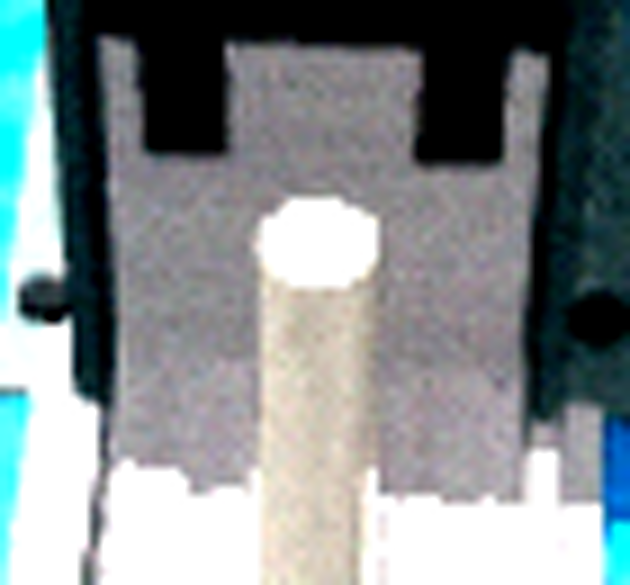

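Run:
```python
from h import *
grab('top','t26')
```

```text
(no output)
```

View pics/t26.png

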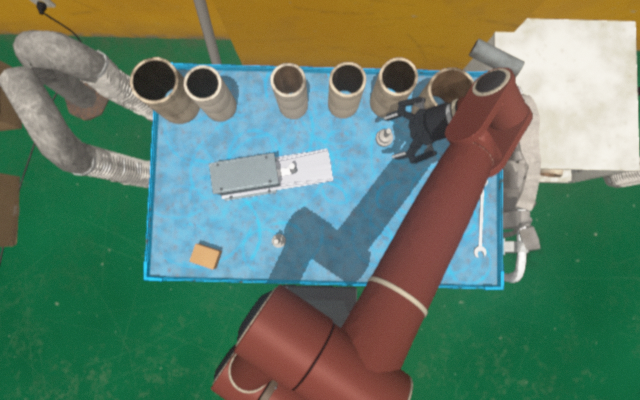

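Both gauges, at (385,137) and (279,240), and the carton at (206,254) are where they started. The post stands in front of the shut box at (291,168). Handing in.

Run:
```python
from plant import manip
print(manip.job_done()); print(manip.state()['time'],manip.state()['contact_force'])
```

```text
the job is handed in; nothing more can be done
None
the job is handed in; nothing more can be done
```

The tray was pushed through the flap by its post until it stopped against the back of the bay, then released. I handed the job in at about 21 s of the 61 s allowed; no verdict was reported.

I gripped the loaded tray by its side walls, set it down in the guide about 90 mm in front of the opening and let go. Then I took it by the tail post and pushed it in.

**Last checks**
- **Home position:** the push stopped firmly with about 11 N and no further travel. By the arm's own reading the post was then at about -0.042 m in the box frame, against a nominal -0.041 m. A camera reading taken just before that contact gave -0.044 m. All of these are inside the 8 mm allowance.
- **Flap:** it appears shut. Its lower edge shows faintly in the picture where a hanging flap should be, but I did not measure its angle.
- **Sleeve:** it was seen in the tray until the tray went under the roof. It could not be seen afterwards.
- **Bystanders:** both gauges and the carton are at their starting pixels in the top view.
- **Robot:** forces at the gripper were near zero, with the fingers clear.

**Disagreements**
- **Finger length:** the finger tips are about 40 mm shorter than the reported TCP implies. My first grasp therefore closed in the air just above the sleeve, with about 2 N measured. I confirmed the offset in the wrist and scene cameras and used it from then on; the floor contact at the expected height agreed with it.
- **Cameras:** the top and wrist cameras differed by 2 to 4 mm, so I used the wrist camera.

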